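# Find the milling jar that still has its ball in it

## Robot

A 6-joint arm with a two-finger parallel gripper is mounted at the origin on the work surface. World frame = base frame: x ahead of the robot, y to its left, z up, the work surface at z = 0. Lengths are in m, angles in degrees, forces in N, time in s.
With the tool pointing down it reaches from about 0.35 to 0.8 m from the base axis. Payload 7.3 kg.
Tool frame: the origin (TCP) lies midway between the tips of the shut fingers; the grasp point (between the pads) lies 19 mm behind it (tcp_to_grasp is the distance from the TCP to the grasp point, in m); y points along the fingers, x is the direction in which the jaws open and shut, and the axes are right-handed (so a half turn about y gives the same grasp; the last joint's range is limited). The gripper opens to 85 mm and grips with 20 to 120 N. Pads are 22 mm wide; open, the fingers measure 114 mm over their backs; the gripper's body (76 mm by 85 mm) begins 54 mm behind the grasp point. The pads swing forward as they close: fully open they stand 13 mm farther back than shut.
Start: joints at [-74.714, 19.595, 87.324, -0, 73.075, -8.365], TCP at [0.211, -0.481, 0.231] pointing down, gripper open.
Joint ranges: [-145.02, 145.02], [-44.19, 115.74], [2.07, 154.8], [-57.11, 237.11], [16.16, 152.29], [-177.93, 177.93]. Speed limits (degrees/s): [147.25, 147.25, 180, 180, 180, 180].

## Interface

Orientations are given as [roll, pitch, yaw] about the fixed x, y, z axes, in that order (R = Rz(yaw) Ry(pitch) Rx(roll)).
In Python, from station import read_state, capture, sign_off, search_frame, landmark_of, tcp_to_grasp gives the robot as it stands.
- The arm moves only by the tool servo_tool, never from a script. Its argument "motion" is a list of rows, each a list of 6 numbers: the shift along the tool's x, y, z in m, then the turn, a rotation vector about the tool's x, y, z in degrees. In form: [[tx, ty, tz, wx, wy, wz], ...]. A call has 1 to 10 rows; each row is the pose to reach, as a shift and turn from the pose commanded when the call began, along the tool's axes at that moment; what a row does not reach only later rows make up. A row lasts 1/10 s, in which the tool goes at most 50 mm and 8.59 degrees, less where a joint would pass 70% of its speed; a pose out of reach is approached as far as the arm can. A call with a gripper value outside its range is refused whole. "gripper" is the finger opening in m, from 0 to 0.0854, set as the call begins (left out, the last holds). The fingers move at their own pace and stop on an object; "newtons" is the grip in N (left out, the last holds). Time passes only in rows, so rows that repeat a pose let the fingers close. It gives the time, the measured TCP pose, the force and the opening at its end, in the units of the state.
- read_state(): the state, without advancing time (a new reading comes with each control period).
- capture(name): name is "scene" or "side" or "wrist"; returns a dict with "color" (384x512x3 uint8, red, green, blue), "fx", "fy", "cx", "cy" (pixels), "distortion" ([k1, k2, p1, p2, k3] as OpenCV has them; the pictures are not rectified), "R" (3x3) and "t" (3): a world point X has camera coordinates R X + t; the wrist camera has in their place "T_tool_cam" (4x4, takes a point from camera to tool coordinates, whose origin is the TCP and whose axes are the tool frame's). Camera axes: x right, y down, z forward; pixel columns grow to the right and rows downward; lengths in m; the calibration is good to about 2 mm. A picture is of the moment at which its call begins: read the wrist's pose just before it. There is no depth.
- sign_off(): hands the job in, once; it reports no verdict.
Trained networks look in the newest picture that a camera, given by its name, has taken for a name from the list of things; names that differ only in an ending like _2 or _b are one class to them, and where a whole thing is asked for, a point or a joint stands for the part that bears it (a point fixed in the world has none). Each returns a list of dicts, best first, with "p" (0 to 1); they miss things now and then, are a little off and sometimes report something else, mostly with a low value. They report only what shows in the picture. A call takes as long as a camera call.
- search_frame(camera, thing): "bbox" ([centre column, centre row, width, height] in pixels, round what is visible of it).
- landmark_of(camera, thing): "centre" ([column, row] in pixels: a listed point, or the origin of a listed thing).
The state is a dict: "t": time; "joints": joint angles; "qvel": joint speeds; "joint_torque": joint torques, N m; "position": TCP position; "tcp_rot": TCP orientation; "ft_force": force on the tool from outside, world axes, zero at the start; "torque": the same for the moment, N m; "gripper_width": finger opening in m.
Only numpy, scipy, OpenCV 4.12 (cv2) and the standard library are available. Lean on these libraries where they do the work, as an engineer would, in place of code of your own. Each camera call takes 0.05 s, during which the arm holds its last target.

## Task

One of the three closed metal jars in the box still has its loose hard-metal milling ball inside. Slide the box's clear cover fully back, then lift the jars out one at a time and shake them in the air until you feel the one that rattles, standing each quiet one gently back upright in the front compartment and leaving everything else where it is. Finish holding the rattling jar out, upright and still, over the middle of the steel dish, about a hand's breadth above it: do not put it down or let go.

Things in the scene. Friction and masses are not known exactly. Their poses are not given: they have to be found in the camera images.
- jar_box: aluminium box fixed to the bench, 276 (x) x 376 (y) x 78 mm high, walls 6 mm, open top; cover rails along its y = +-188 mm sides rise to 88 mm, side handles stand 13 mm out there. Origin: centre of its underside. A wall at its x = 0 parts the front compartment (x -132 to -3, holds the jars) from the rear one (x 3 to 132, holds spare lid and spanner). Inside floor 8 mm above the bench
- jar_box_cover (a joint): travel of the clear flat cover (136 x 364 x 5 mm, its top 84 mm above the bench) along the box's +x: 0 = closed over the front compartment, 0.130 m = fully back over the rear compartment, at its stop. Starts 0 to 0.03 m. It slides stiffly (about 3 N) and stays where it is left
- cover_handle (a point): centre of the black bar of the cover's handle, 114 mm above the bench. Bar 110 mm long (along the box's y), 12 mm wide, 12 mm high, on two posts, 24 mm of free space under it; it is 30 mm to the box's -x from the cover's centre. x, y, z axes as the box's
- jar_a_center (a point): closed metal milling jar, knurled screw lid, an upright cylinder 57 mm in diameter, 64 mm high, at the start in the front compartment, at the box's +y end, about 100 mm from the next. This point is its centre, 32 mm above its underside; z is its axis. All three look alike; their weights (190 to 760 g) vary and do not tell which holds the 30 mm, 210 g ball, loose inside with 15 mm of play each way
- jar_b_center (a point): closed metal milling jar, knurled screw lid, an upright cylinder 57 mm in diameter, 64 mm high, at the start in the front compartment, in the middle, about 100 mm from the next. This point is its centre, 32 mm above its underside; z is its axis. All three look alike; their weights (190 to 760 g) vary and do not tell which holds the 30 mm, 210 g ball, loose inside with 15 mm of play each way
- jar_c_center (a point): closed metal milling jar, knurled screw lid, an upright cylinder 57 mm in diameter, 64 mm high, at the start in the front compartment, at the box's -y end, about 100 mm from the next. This point is its centre, 32 mm above its underside; z is its axis. All three look alike; their weights (190 to 760 g) vary and do not tell which holds the 30 mm, 210 g ball, loose inside with 15 mm of play each way
- jar_a_inside: the closed hollow inside jar_a, 46 mm wide and 46 mm high; moves with the jar, origin under the jar's centre at its underside. Only the ball can touch it
- jar_b_inside: the closed hollow inside jar_b, 46 mm wide and 46 mm high; moves with the jar, origin under the jar's centre at its underside. Only the ball can touch it
- jar_c_inside: the closed hollow inside jar_c, 46 mm wide and 46 mm high; moves with the jar, origin under the jar's centre at its underside. Only the ball can touch it
- dish_center (a point): centre of the inside floor, 3 mm above the bench, of the shallow rectangular steel dish, 186 x 146 mm over its rim, 23 mm high, fixed to the bench
- beaker: small glass beaker, 66 mm in diameter, 85 mm high; origin under its centre. Bystander
- amber_bottle: amber bottle, 44 mm in diameter, 85 mm high; origin under its centre. Bystander
- cream_jar: white cream jar, 60 mm in diameter, 50 mm high; origin under its centre. Bystander
- vial: glass vial, 28 mm in diameter, 55 mm high; origin under its centre. Bystander
- mortar: white porcelain mortar, 90 mm in diameter, 50 mm high; origin under its centre. Bystander
- sampling_spoon: sampling spoon, 180 mm long, lying on the bench beside the dish; origin under its centre. Bystander
- spare_lid: spare jar lid, 56 mm in diameter, 21 mm high, lying in the box's rear compartment; origin under its centre. Bystander
- spanner: steel spanner, 170 mm long, lying in the box's rear compartment; origin under its centre. Bystander

How it is judged:
By the outcome, as a careful person would: the job done as asked, in the order asked, and still so for the second after the job is handed in, while the arm keeps its last pose, push and grip.
It also fails if it takes over 72 s, if anything falls off the work surface, if the arm or the gripper's body presses on something with over 40 N, if the wrist force passes 120 N, or if a joint passes its speed limit or range.

## Working session

There is one attempt and no reset: what is moved stays moved. The work goes in short steps, Python scripts to look and compute and a tool call to move; the robot and the scene stay as the last step left them, time stands still between calls to the robot, and variables do not carry over. Pictures are saved under pics/ and viewed, and the job is handed in when it is done.

Besides the shell and the picture viewer there is one more tool, called after ">>>" as name([rows], argument=value, ...), one row to a line, values as JSON. servo_tool: Moves the arm, as the interface text tells. Its arguments: {"type":"object","properties":{"motion":{"type":"array"},"gripper":{"type":"number"},"newtons":{"type":"number"}},"required":["motion"]}

```bash
ls; mkdir -p pics; python3 - <<'E'
from station import *
import cv2
print(read_state()); print(tcp_to_grasp)
for n in ["scene","side","wrist"]:
    c=capture(n); cv2.imwrite(f"pics/{n}0.png",c["color"][:,:,::-1])
    print(n,{k:v for k,v in c.items() if k!="color"})
E
```

```text
pics
{'t': 0.0, 'joints': array([-7.47127141e+01,  1.96362252e+01,  8.73769975e+01,  1.38800837e-03,
        7.30748519e+01, -8.36276886e+00]), 'qvel': array([-0.03921629,  0.05337279, -0.03547223,  0.11375264, -0.08538732,
        0.09263486]), 'joint_torque': array([ 8.54294212e-04, -4.33683050e+01, -2.46013623e+01, -1.50473511e-04,
        7.72533473e-03,  1.59201318e-05]), 'position': array([ 0.2105446 , -0.48049721,  0.23062929]), 'tcp_rot': array([-8.99858772e+01,  8.69452035e-02, -6.63503396e+01]), 'ft_force': array([ 0.56197286,  0.62641959, -0.13295628]), 'torque': array([0.01521867, 0.03034044, 0.01270333]), 'gripper_width': 0.085374918052161}
0.0187
scene {'fx': 388.35700762027165, 'fy': 388.35700762027165, 'cx': 256.4902526161095, 'cy': 186.60078586297328, 'distortion': array([-0.06687058,  0.        ,  0.        ,  0.        ,  0.        ]), 'R': array([[ 0.48583467,  0.8739909 ,  0.01022697],
       [ 0.52012773, -0.27968593, -0.80699624],
       [-0.70244702,  0.39738608, -0.59046802]]), 't': array([-0.27000104, -0.2013629 ,  1.47900069])}
side {'fx': 373.2934789712112
[... 223 characters left out ...]
      [-0.33486773,  0.67909473, -0.65321815],
       [ 0.2759975 , -0.59214637, -0.75709184]]), 't': array([0.48500926, 0.2354849 , 0.96171358])}
wrist {'fx': 267.91876338194686, 'fy': 267.91876338194686, 'cx': 256.6813460770166, 'cy': 197.61940928106273, 'distortion': array([-0.00681008,  0.        ,  0.        ,  0.        ,  0.        ]), 'T_tool_cam': array([[ 9.99999636e-01,  8.51203710e-04, -6.08910571e-05,
         6.19494963e-04],
       [ 2.97607491e-04, -2.80977828e-01,  9.59714213e-01,
        -1.41961527e-01],
       [ 7.99803262e-04, -9.59713882e-01, -2.80977979e-01,
         7.14345772e-02],
       [ 0.00000000e+00,  0.00000000e+00,  0.00000000e+00,
         1.00000000e+00]])}
```

View pics/scene0.png

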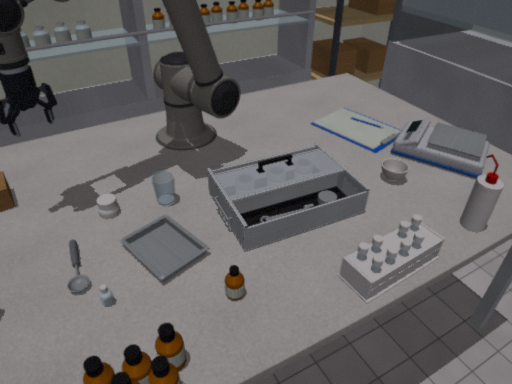

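View pics/side0.png

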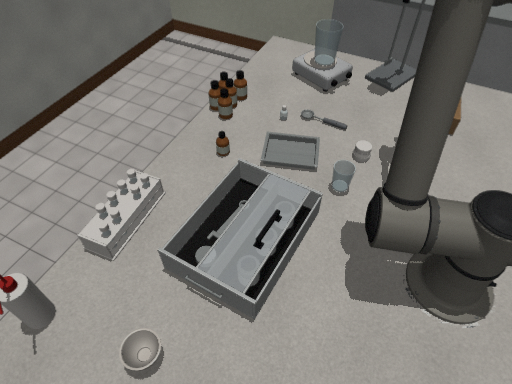

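View pics/wrist0.png

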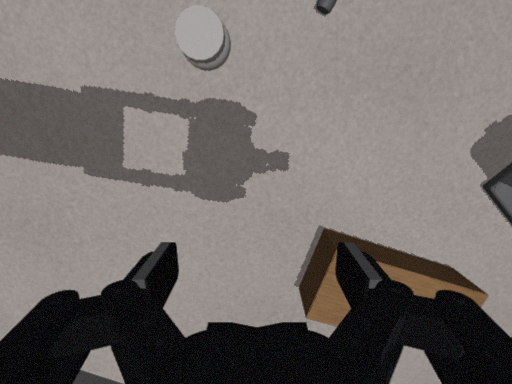

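```bash
cat > h.py <<'E'
from station import *
import numpy as np, cv2
from scipy.spatial.transform import Rotation as Ro
def cam(n):
    s=read_state(); c=capture(n)
    if n=="wrist":
        R=Ro.from_euler('xyz',s["tcp_rot"],degrees=True).as_matrix()
        T=np.eye(4);T[:3,:3]=R;T[:3,3]=s["position"]
        M=np.linalg.inv(T@c["T_tool_cam"]); c["R"]=M[:3,:3]; c["t"]=M[:3,3]
    return c
def ray(c,px):
    K=np.array([[c["fx"],0,c["cx"]],[0,c["fy"],c["cy"]],[0,0,1]])
    u=cv2.undistortPoints(np.array([[px]],float),K,c["distortion"])[0,0]
    d=c["R"].T@np.array([u[0],u[1],1]); o=-c["R"].T@c["t"]
    return o,d/np.linalg.norm(d)
def atz(c,px,z):
    o,d=ray(c,px); return o+d*(z-o[2])/d[2]
def proj(c,X):
    K=np.array([[c["fx"],0,c["cx"]],[0,c["fy"],c["cy"]],[0,0,1]])
    return cv2.projectPoints(np.array(X,float).reshape(-1,3),cv2.Rodrigues(c["R"])[0],c["t"],K,c["distortion"])[0][:,0]
def st():
    s=read_state(); print("t",s["t"],"pos",s["position"].round(4),"rot",s["tcp_rot"].round(2),"F",s["ft_force"].round(2),"g",round(s["gripper_width"],4),"j",s["joints"].round(1))
def mv(target,yaw):
    """shift in tool axes from current measured pose to target with tool down, and yaw turn about tool y"""
    s=read_state(); R=Ro.from_euler('xyz',s["tcp_rot"],degrees=True)
    d=R.inv().apply(np.array(target)-s["position"])
    t=(R.inv()*Ro.from_euler('xyz',[-90,0,yaw],degrees=True)).as_rotvec(degrees=True)
    print("shift",d.round(4),"turn",t.round(2))
E
python3 - <<'E'
from h import *
Z={"jar_box":0,"cover_handle":.114,"dish_center":.003,"jar_a_center":.04,"beaker":0,"amber_bottle":0,"cream_jar":0,"vial":0,"mortar":0,"sampling_spoon":0,"spare_lid":.008,"spanner":.008}
for n in ["scene","side"]:
    c=cam(n)
    for k,z in Z.items():
        for r in landmark_of(n,k)[:4]:
            if r["p"]>.2: print(n,k,round(r["p"],2),np.round(r["centre"],1),atz(c,r["centre"],z).round(4))
E
```

```text
scene jar_box 0.57 [283.5 201.3] [0.5283 0.1068 0.    ]
scene cover_handle 0.84 [272.2 158. ] [0.46   0.1042 0.114 ]
scene dish_center 0.75 [159.7 247.2] [ 0.5416 -0.2754  0.003 ]
scene beaker 0.23 [327.4 200.3] [0.5867 0.2249 0.    ]
scene amber_bottle 0.78 [235.3 290.9] [ 0.7555 -0.1664  0.    ]
scene cream_jar 0.89 [108.2 212.3] [ 0.3337 -0.3624  0.    ]
scene vial 0.75 [107.6 300.4] [ 0.645  -0.4307  0.    ]
scene mortar 0.8 [392.4 181.8] [0.6099 0.4694 0.    ]
scene sampling_spoon 0.68 [327.  200.1] [0.5853 0.2245 0.    ]
scene sampling_spoon 0.57 [ 76.2 268.3] [ 0.5125 -0.4784  0.    ]
scene spare_lid 0.75 [325.9 197.8] [0.5826 0.2213 0.008 ]
scene spanner 0.69 [287.2 214.1] [0.5908 0.0792 0.008 ]
scene spanner 0.46 [282.9 200.8] [0.5339 0.1008 0.008 ]
side jar_box 0.58 [245.6 240.5] [0.5269 0.1134 0.    ]
side cover_handle 0.87 [269.1 226.1] [0.4577 0.1154 0.114 ]
side cover_handle 0.36 [207.3 259. ] [0.5478 0.2642 0.114 ]
side cover_handle 0.25 [148.3 355.5] [0.54   0.5004 0.114 ]
side dish_center 0.61 [289.1 152.2] [ 0.5557 -0.2678  0.003 ]
side jar_a_center 0.71 [341.4 186.4] [ 0.3438 -0.1621  0.04  ]
side jar_a_center 0.62 [245.2 272. ] [0.4727 0.2201 0.04  ]
side beaker 0.85 [342.3 189.6] [ 0.3416 -0.1879  0.    ]
side beaker 0.64 [325.5 120.7] [ 0.5012 -0.4887  0.    ]
side beaker 0.49 [221.9 154.8] [ 0.7559 -0.1579  0.    ]
side amber_bottle 0.56 [223.2 151.5] [ 0.76  -0.174 -0.   ]
side vial 0.58 [285.9 120.7] [ 0.6333 -0.4228  0.    ]
side mortar 0.68 [146.1 352. ] [0.5924 0.4785 0.    ]
side sampling_spoon 0.67 [325.7 119.1] [ 0.5037 -0.4981  0.    ]
side spare_lid 0.45 [202.3 255.4] [0.6068 0.2111 0.008 ]
side spanner 0.76 [232.4 220.3] [0.59   0.0733 0.008 ]
```

```bash
python3 - <<'E'
import cv2
a=cv2.imread("pics/scene0.png")[130:250,190:380]; cv2.imwrite("pics/scz.png",cv2.resize(a,None,fx=4,fy=4,interpolation=cv2.INTER_CUBIC))
a=cv2.imread("pics/side0.png")[155:315,155:330]; cv2.imwrite("pics/siz.png",cv2.resize(a,None,fx=3.7,fy=3.7,interpolation=cv2.INTER_CUBIC))
E
```

```text
(no output)
```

View pics/scz.png

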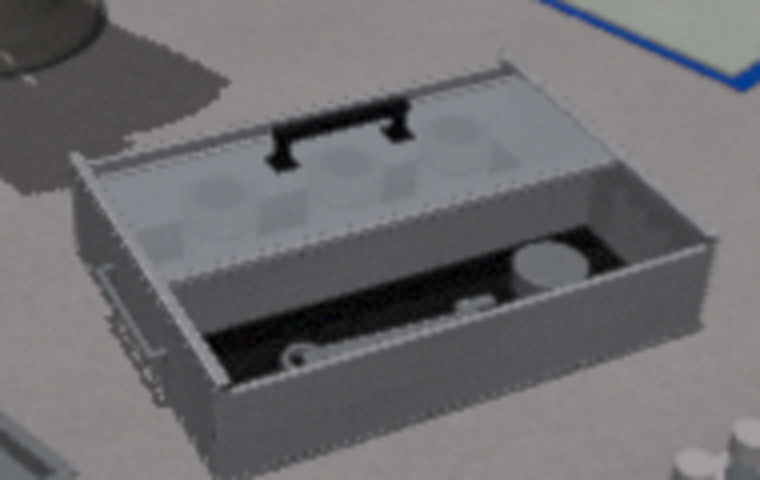

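View pics/siz.png

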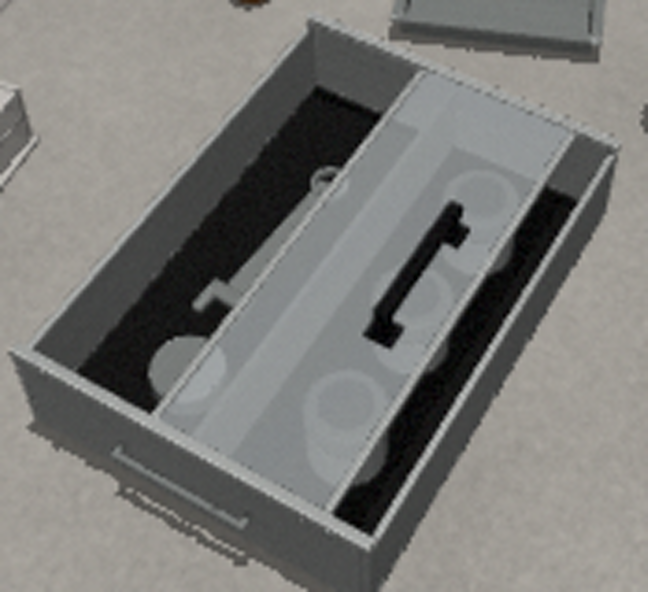

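```bash
cat >> h.py <<'E'
def B(p,X):
    a=np.radians(p[2]);X=np.array(X,float).reshape(-1,3)
    return np.c_[p[0]+np.cos(a)*X[:,0]-np.sin(a)*X[:,1],p[1]+np.sin(a)*X[:,0]+np.cos(a)*X[:,1],X[:,2]]
E
python3 - <<'E'
from h import *
from scipy.optimize import least_squares
C=np.array([[-.138,-.188,.088],[.138,-.188,.088],[-.138,.188,.088],[.138,.188,.088]])
obs={"scene":np.array([[208.2,169.2],[244.5,226.7],[317,146.2],[368.7,189.5]]),
"side":np.array([[321.8,195],[238.8,160.9],[255,302.3],[159,250.1]])}
cs={n:cam(n) for n in obs}
def f(p,ns): return np.concatenate([(proj(cs[n],B(p,C))-obs[n]).ravel() for n in ns])
for ns in (["scene"],["side"],["scene","side"]):
    r=least_squares(f,[.53,.11,0],args=(ns,)); print(ns,r.x.round(4),r.fun.round(1))
p=r.x
for n in obs:
    im=cs[n]["color"][:,:,::-1].copy()
    # handle + cover
    for q in (0,.01,.02,.03):
        print(n,q,proj(cs[n],B(p,[[-.068-.030+q-.0,0,.114]])).round(1))
    o,d=ray(cs[n],{"scene":[272.2,158],"side":[269.1,226.1]}[n])
    X=o+d*(.114-o[2])/d[2]; a=np.radians(p[2]); dx=X-np.r_[p[0],p[1],0]
    print("handle box frame",np.cos(a)*dx[0]+np.sin(a)*dx[1],-np.sin(a)*dx[0]+np.cos(a)*dx[1])
E
```

```text
['scene'] [ 0.5382  0.1042 -4.5819] [-1.5 -0.4 -0.8  0.8  0.4 -3.1  2.1  0.2]
['side'] [ 0.5279  0.1072 -4.1447] [ 1.3 -1.9  0.2 -2.9  0.   2.1 -1.3  0.3]
['scene', 'side'] [ 0.531   0.1067 -4.234 ] [-1.9 -1.5 -0.7 -1.1 -0.7 -4.3  0.9 -1.7  0.4 -2.3 -0.5 -3.3 -1.3  1.4
 -2.2 -0.4]
scene 0 [[270.4 153. ]]
scene 0.01 [[271.9 154.6]]
scene 0.02 [[273.4 156.2]]
scene 0.03 [[275.  157.9]]
handle box frame -0.07065852370017223 -0.007730376045139665
side 0 [[278.3 229.2]]
side 0.01 [[274.7 227.6]]
side 0.02 [[271.2 225.9]]
side 0.03 [[267.7 224.2]]
handle box frame -0.07374826652265205 0.0032181592231714943
```

```bash
python3 -c "
from h import *
mv([.46,.11,.24],-4.2)"
```

```text
shift [-0.4413 -0.0087  0.4655] turn [ 0.000e+00 -6.215e+01  1.000e-02]
```

>>> servo_tool([
  [-0.03,-0.009,0.04,0,-5,0],
  [-0.06,-0.009,0.08,0,-10,0],
  [-0.09,-0.009,0.12,0,-15,0],
  [-0.12,-0.009,0.16,0,-20,0],
  [-0.155,-0.009,0.195,0,-26,0],
  [-0.19,-0.009,0.23,0,-31,0],
  [-0.225,-0.009,0.265,0,-36,0],
  [-0.26,-0.009,0.3,0,-41,0],
  [-0.295,-0.009,0.33,0,-46,0],
  [-0.33,-0.009,0.36,0,-51,0],
])

```text
t: 2.55
position: [0.4083, -0.0323, 0.2406]
tcp_rot: [-90.0, -0.1, -15.1]
ft_force: [0.9, -0.8, 0.8]
gripper_width: 0.0854
```

```bash
python3 -c "
from h import *
st();mv([.46,.11,.24],-4.2)"
```

```text
t 2.55 pos [ 0.4083 -0.0323  0.2406] rot [-9.001e+01 -6.000e-02 -1.514e+01] F [ 0.85 -0.83  0.79] g 0.0854 j [-1.530e+01  6.800e+00  1.028e+02 -0.000e+00  7.030e+01 -1.000e-01]
shift [0.0127 0.0006 0.1508] turn [ 1.000e-02 -1.094e+01  6.000e-02]
```

>>> servo_tool([
  [0.003,0,0.04,0,-5,0],
  [0.007,0,0.085,0,-10,0],
  [0.013,0,0.13,0,-11,0],
  [0.013,0,0.151,0,-11,0],
  [0.013,0,0.151,0,-11,0],
])

```text
t: 3.05
position: [0.4609, 0.1104, 0.2401]
tcp_rot: [-90.0, -0.0, -4.1]
ft_force: [0.1, 0.5, 0.0]
gripper_width: 0.0856
```

```bash
python3 - <<'E'
from h import *
st()
c=cam("wrist"); cv2.imwrite("pics/w1.png",c["color"][:,:,::-1])
for k,z in {"cover_handle":.114,"jar_a_center":.04,"jar_box":0}.items():
    for r in landmark_of("wrist",k)[:4]:
        if r["p"]>.2: print(k,round(r["p"],2),np.round(r["centre"],1),atz(c,r["centre"],z).round(4))
p=[.531,.1067,-4.23]
print(proj(c,B(p,[[-.138,-.188,.088],[.138,-.188,.088],[-.138,.188,.088],[.138,.188,.088]])).round())
E
```

```text
t 3.05 pos [0.4609 0.1104 0.2401] rot [-89.97  -0.    -4.13] F [0.11 0.45 0.02] g 0.0856 j [ 4.2 13.8 94.1  0.  72.1  8.3]
cover_handle 0.91 [258.3 189.4] [0.463  0.1116 0.114 ]
cover_handle 0.3 [307.  171.9] [0.5135 0.1264 0.114 ]
jar_a_center 0.26 [302.2 167.3] [0.5205 0.1178 0.04  ]
jar_box 0.81 [307.5 170.3] [0.5343 0.1055 0.    ]
[[205. 322.]
 [413. 322.]
 [184. -13.]
 [479. -11.]]
```

View pics/w1.png

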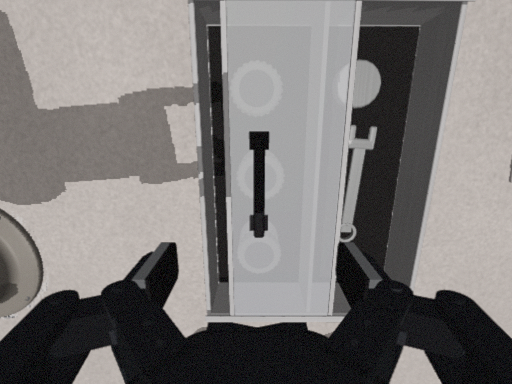

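```bash
python3 -c "
from h import *
c=cam('wrist')
for px in ([259,133],[259,236]): print(atz(c,px,.117))
for px in ([207,316],[192,40],[336,317],[341,240],[358,2]): print(atz(c,px,.088 if px[0]<210 else .084))
mv([.463,.1105,.095],-4.2)"
```

```text
[0.46716988 0.16484702 0.117     ]
[0.45923917 0.05720979 0.117     ]
[ 0.38179495 -0.06510924  0.088     ]
[0.40842294 0.25689834 0.088     ]
[ 0.55229437 -0.08299085  0.084     ]
[0.55744964 0.02938769 0.084     ]
[0.57095099 0.27822182 0.084     ]
shift [0.0024 0.1454 0.0038] turn [ 0.02 -0.23  0.  ]
```

>>> servo_tool([
  [0.002,0.04,0.001,0,0,0],
  [0.002,0.08,0.001,0,0,0],
  [0.002,0.115,0.001,0,0,0],
  [0.002,0.135,0.001,0,0,0],
  [0.002,0.145,0.001,0,0,0],
  [0.002,0.145,0.001,0,0,0],
])

```text
t: 3.9
position: [0.4621, 0.108, 0.0946]
tcp_rot: [-90.0, 0.1, -4.4]
ft_force: [-0.4, 0.3, 0.4]
gripper_width: 0.0851
```

>>> servo_tool([
  [0,0,0,0,0,0],
  [0,0,0,0,0,0],
  [0,0,0,0,0,0],
  [0,0,0,0,0,0],
  [0,0,0,0,0,0],
  [0,0,0,0,0,0],
], gripper=0, newtons=30)

```text
t: 4.5
position: [0.4628, 0.1089, 0.0957]
tcp_rot: [-90.0, -0.0, -4.3]
ft_force: [-1.0, 0.5, 4.6]
gripper_width: 0.0112
```

>>> servo_tool([
  [0.01,0,0,0,0,0],
  [0.025,0,0,0,0,0],
  [0.04,0,0,0,0,0],
  [0.055,0,0,0,0,0],
  [0.07,0,0,0,0,0],
  [0.082,0,0,0,0,0],
  [0.088,0,0,0,0,0],
  [0.09,0,0,0,0,0],
  [0.09,0,0,0,0,0],
])

```text
t: 5.4
position: [0.553, 0.1022, 0.0958]
tcp_rot: [-90.0, -0.1, -4.3]
ft_force: [-0.1, 1.5, 4.1]
gripper_width: 0.0113
```

>>> servo_tool([
  [0.004,0,0,0,0,0],
  [0.008,0,0,0,0,0],
  [0.008,0,0,0,0,0],
])

```text
t: 5.7
position: [0.5608, 0.1017, 0.0957]
tcp_rot: [-90.0, -0.0, -4.3]
ft_force: [-0.5, 1.7, 3.5]
gripper_width: 0.0111
```

>>> servo_tool([
  [0.003,0,0,0,0,0],
  [0.004,0,0,0,0,0],
  [0.004,0,0,0,0,0],
])

```text
t: 6.0
position: [0.5632, 0.1014, 0.0957]
tcp_rot: [-90.0, 0.1, -4.3]
ft_force: [-6.1, 1.7, 8.7]
gripper_width: 0.0113
```

>>> servo_tool([
  [0.003,0,0,0,0,0],
  [0.003,0,0,0,0,0],
])

```text
t: 6.2
position: [0.5633, 0.1015, 0.0957]
tcp_rot: [-90.0, 0.5, -4.3]
ft_force: [-16.3, 1.8, 16.9]
gripper_width: 0.011
```

>>> servo_tool([
  [-0.004,0,0,0,0,0],
  [-0.0045,0,0,0,0,0],
])

```text
t: 6.4
position: [0.5628, 0.1015, 0.0958]
tcp_rot: [-90.0, -0.0, -4.3]
ft_force: [-1.3, 2.0, 5.5]
gripper_width: 0.0112
```

>>> servo_tool([
  [0,0,0,0,0,0],
  [0,0,0,0,0,0],
  [0,0,0,0,0,0],
  [0,0,0,0,0,0],
  [0,-0.02,0,0,0,0],
  [0,-0.06,0,0,0,0],
  [0,-0.1,0,0,0,0],
  [0,-0.13,0,0,0,0],
  [-0.02,-0.14,0,0,0,0],
  [-0.06,-0.14,0,0,0,0],
], gripper=0.0854)

```text
t: 7.4
position: [0.5049, 0.1054, 0.2369]
tcp_rot: [-90.0, -0.3, -4.4]
ft_force: [-0.5, -0.1, 0.1]
gripper_width: 0.0853
```

```bash
python3 - <<'E'
from h import *
st()
c=cam("wrist"); cv2.imwrite("pics/w2.png",c["color"][:,:,::-1])
for k,z in {"cover_handle":.114,"jar_a_center":.04,"jar_box":0}.items():
    for r in landmark_of("wrist",k)[:4]:
        if r["p"]>.2: print(k,round(r["p"],2),np.round(r["centre"],1),atz(c,r["centre"],z).round(4))
E
```

```text
t 7.4 pos [0.5049 0.1054 0.2369] rot [-89.98  -0.3   -4.4 ] F [-0.47 -0.08  0.14] g 0.0853 j [ 3.3 18.2 88.5 -0.  73.   7.7]
cover_handle 0.93 [313.6 189.7] [0.564  0.1028 0.114 ]
jar_a_center 0.62 [218.9  89.4] [0.4697 0.2133 0.04  ]
```

View pics/w2.png

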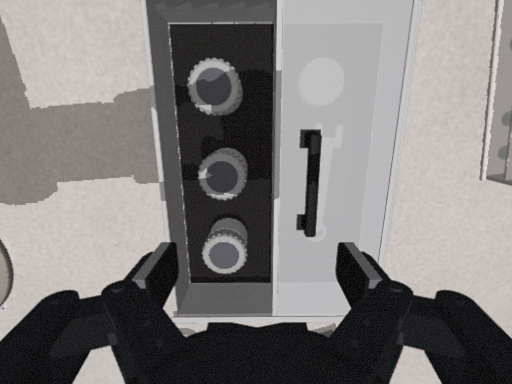

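```bash
python3 - <<'E'
from h import *
c=cam("wrist"); print(read_state()["tcp_rot"])
a=cv2.cvtColor(c["color"],cv2.COLOR_RGB2BGR)[40:290,160:280]; cv2.imwrite("pics/w2z.png",cv2.resize(a,None,fx=2.4*1,fy=2.4,interpolation=cv2.INTER_CUBIC))
p=[.5314,.1062,-4.25]
for px in ([213,86],[223,177],[225,251]):
    X=atz(c,px,.072); d=X[:2]-p[:2]; a=np.radians(p[2]); print(X.round(4), np.cos(a)*d[0]+np.sin(a)*d[1],-np.sin(a)*d[0]+np.cos(a)*d[1])
for n in ("side","scene"):
    c=cam(n); cv2.imwrite(f"pics/{n}2.png",c["color"][:,:,::-1])
    for r in landmark_of(n,"jar_a_center")[:5]:
        if r["p"]>.2:
            X=atz(c,r["centre"],.04); d=X[:2]-p[:2]
            print(n,round(r["p"],2),np.round(r["centre"],1),X.round(4),np.cos(a)*d[0]+np.sin(a)*d[1],-np.sin(a)*d[0]+np.cos(a)*d[1])
E
```

```text
[-9.00017150e+01 -6.92724908e-02 -4.34609931e+00]
[0.4647 0.2138 0.072 ] -0.07447067259325481 0.10232747110946963
[0.4645 0.1151 0.072 ] -0.06734652281573868 0.003952082910296378
[0.4566 0.0203 0.072 ] -0.06824260983802005 -0.09121179675872185
side 0.95 [246.1 270.9] [0.4721 0.2163 0.04  ] -0.06734379443315955 0.10543973377540507
side 0.47 [357.6 157.8] [ 0.3343 -0.3044  0.04  ] -0.16611413836560662 -0.4240350648943912
scene 0.77 [301.  172.1] [0.4723 0.204  0.04  ] -0.06614172342394578 0.09317417492989608
scene 0.63 [243.4 185.6] [0.4509 0.0137 0.04  ] -0.07342762483424742 -0.09822179209753748
```

View pics/w2z.png

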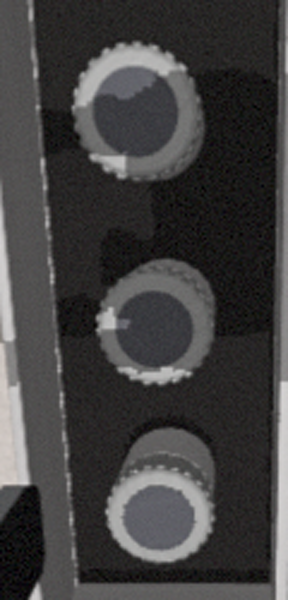

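View pics/side2.png

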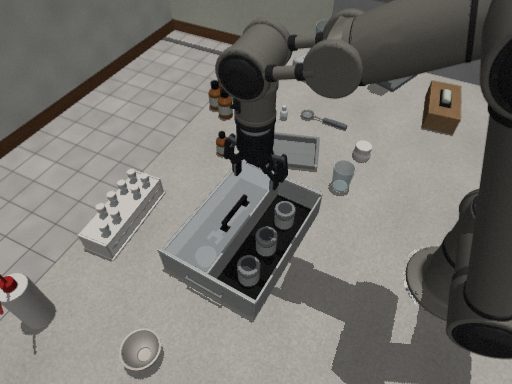

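```bash
python3 - <<'E'
from h import *
p=[.5314,.1062,-4.25]
print(B(p,[[-.0717,.1016,.03],[-.0665,.004,.03],[-.0678,-.096,.03]]).round(4))
X=B(p,[[-.0715,.1016,.20]])[0]; mv(X,85.75)
c=cam("wrist"); print(proj(c,B(p,[[-.0717,.1016,.072],[-.0665,.004,.072],[-.0678,-.096,.072]])).round(1))
E
```

```text
[[0.4674 0.2128 0.03  ]
 [0.4654 0.1151 0.03  ]
 [0.4567 0.0155 0.03  ]]
shift [-0.0442  0.035   0.1042] turn [ 1.000e-02 -9.012e+01 -0.000e+00]
[[214.6  86.6]
 [222.8 177. ]
 [224.7 254.6]]
```

>>> servo_tool([
  [-0.005,0,0.01,0,-8,0],
  [-0.01,0.005,0.02,0,-16.5,0],
  [-0.015,0.01,0.035,0,-25,0],
  [-0.02,0.015,0.05,0,-33.5,0],
  [-0.025,0.02,0.06,0,-42,0],
  [-0.03,0.025,0.07,0,-50.5,0],
  [-0.035,0.03,0.08,0,-59,0],
  [-0.04,0.035,0.09,0,-67.5,0],
  [-0.044,0.035,0.1,0,-76,0],
  [-0.044,0.035,0.104,0,-84.5,0],
])

```text
t: 8.9
position: [0.4669, 0.2136, 0.1998]
tcp_rot: [-90.0, 0.0, 80.5]
ft_force: [0.4, -0.4, 0.2]
gripper_width: 0.0856
```

```bash
python3 - <<'E'
from h import *
st()
p=[.5314,.1062,-4.25]
X=B(p,[[-.0715,.1016,.20]])[0]; mv(X,85.75)
E
```

```text
t 8.9 pos [0.4669 0.2136 0.1998] rot [-8.996e+01  1.000e-02  8.054e+01] F [ 0.38 -0.37  0.24] g 0.0856 j [ 16.   20.   92.    0.   68.1 -64.5]
shift [-0.0006 -0.0002 -0.0009] turn [-0.04 -5.21 -0.01]
```

>>> servo_tool([
  [-0.0005,0.0,-0.001,0,-5.2,0],
  [-0.0005,0.04,-0.001,0,-5.2,0],
  [-0.0005,0.08,-0.001,0,-5.2,0],
  [-0.0005,0.12,-0.001,0,-5.2,0],
  [-0.0005,0.15,-0.001,0,-5.2,0],
  [-0.0005,0.165,-0.001,0,-5.2,0],
  [-0.0005,0.17,-0.001,0,-5.2,0],
  [-0.0005,0.17,-0.001,0,-5.2,0],
])

```text
t: 9.7
position: [0.468, 0.212, 0.0297]
tcp_rot: [-89.9, 0.0, 85.3]
ft_force: [0.4, -0.8, 0.8]
gripper_width: 0.0851
```

>>> servo_tool([
  [0,0,0,0,0,0],
  [0,0,0,0,0,0],
  [0,0,0,0,0,0],
  [0,0,0,0,0,0],
  [0,0,0,0,0,0],
], gripper=0, newtons=70)

```text
t: 10.2
position: [0.469, 0.2127, 0.0321]
tcp_rot: [-90.2, -0.1, 85.4]
ft_force: [-0.4, 0.6, 5.5]
gripper_width: 0.0567
```

```bash
python3 - <<'E'
from h import *
st()
for n in ("scene","wrist"):
    c=cam(n); cv2.imwrite(f"pics/{n}3.png",c["color"][:,:,::-1])
E
```

```text
t 10.2 pos [0.469  0.2127 0.0321] rot [-9.019e+01 -8.000e-02  8.536e+01] F [-0.44  0.59  5.49] g 0.0567 j [ 15.9  32.8 102.5   0.   44.4 -69.5]
```

View pics/wrist3.png

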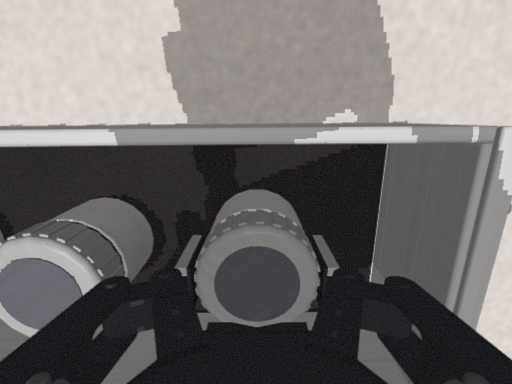

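View pics/scene3.png

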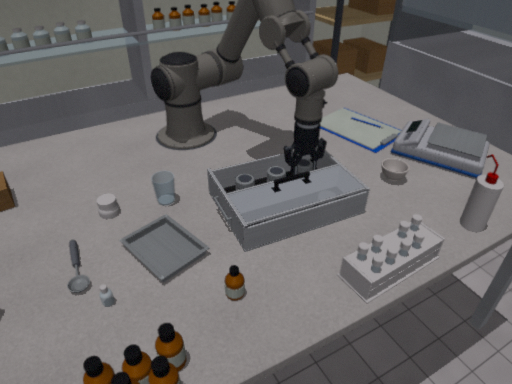

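>>> servo_tool([
  [0,-0.01,0,0,0,0],
  [0,-0.04,0,0,0,0],
  [0,-0.08,0,0,0,0],
  [0,-0.12,0,0,0,0],
  [0,-0.16,0,0,0,0],
  [0,-0.19,0,0,0,0],
  [0,-0.2,0,0,0,0],
  [0,-0.2,0,0,0,0],
])

```text
t: 11.1
position: [0.4681, 0.2122, 0.2314]
tcp_rot: [-90.1, -0.0, 85.4]
ft_force: [-0.0, -0.5, -4.8]
gripper_width: 0.057
```

```bash
cat >> h.py <<'E'
def samp(n=8):
    L=[]
    for i in range(n):
        s=read_state(); R=Ro.from_euler('xyz',s["tcp_rot"],degrees=True)
        L.append(np.r_[s["t"],s["position"],s["ft_force"],R.inv().apply(s["torque"])]); capture("wrist")
    L=np.array(L); np.set_printoptions(suppress=True,linewidth=160)
    print("mean t,pos,F(world),torque(tool)"); print(L.mean(0).round(4)); print("std",L.std(0).round(4)); return L
E
python3 - <<'E'
from h import *
st(); L=samp(6); print(L.round(3))
E
```

```text
t 11.1 pos [0.4681 0.2122 0.2314] rot [-9.013e+01 -4.000e-02  8.535e+01] F [-0.01 -0.54 -4.8 ] g 0.057 j [ 15.8  18.4  89.1  -0.   72.4 -69.5]
mean t,pos,F(world),torque(tool)
[11.225   0.4672  0.2119  0.2291  0.1277  0.0103 -5.1209 -0.0014 -0.0084 -0.006 ]
std [0.0854 0.0004 0.0001 0.0011 0.5687 0.3972 0.3281 0.0394 0.0271 0.0448]
[[11.1    0.468  0.212  0.231 -0.013 -0.541 -4.804 -0.014 -0.015 -0.034]
 [11.15   0.467  0.212  0.23   0.038 -0.123 -5.69  -0.037 -0.024  0.057]
 [11.2    0.467  0.212  0.229 -0.929 -0.114 -4.972  0.047  0.043 -0.053]
 [11.25   0.467  0.212  0.228  0.161  0.246 -5.001  0.054  0.007 -0.04 ]
 [11.3    0.467  0.212  0.228  0.821 -0.144 -5.434 -0.008 -0.041  0.054]
 [11.35   0.467  0.212  0.228  0.689  0.738 -4.825 -0.05  -0.021 -0.019]]
```

>>> servo_tool([
  [0.02,0,0,0,0,0],
  [-0.02,0,0,0,0,0],
  [0.02,0,0,0,0,0],
  [-0.02,0,0,0,0,0],
  [0.02,0,0,0,0,0],
])

```text
t: 11.9
position: [0.4699, 0.2239, 0.2284]
tcp_rot: [-89.8, 0.4, 84.8]
ft_force: [1.2, 0.3, -3.9]
gripper_width: 0.0566
```

>>> servo_tool([
  [-0.04,0,0,0,0,0],
])

```text
t: 12.0
position: [0.4655, 0.1995, 0.2289]
tcp_rot: [-89.9, -0.2, 85.9]
ft_force: [1.3, -1.7, -4.4]
gripper_width: 0.0568
```

>>> servo_tool([
  [0.04,0,0,0,0,0],
])

```text
t: 12.1
position: [0.4698, 0.224, 0.2284]
tcp_rot: [-89.8, 0.4, 84.8]
ft_force: [1.5, 0.9, -4.4]
gripper_width: 0.0565
```

>>> servo_tool([
  [-0.04,0,0,0,0,0],
])

```text
t: 12.2
position: [0.4654, 0.1995, 0.2288]
tcp_rot: [-89.9, -0.2, 85.9]
ft_force: [1.7, -2.1, -3.9]
gripper_width: 0.0566
```

>>> servo_tool([
  [0.04,0,0,0,0,0],
])

```text
t: 12.3
position: [0.4698, 0.224, 0.2284]
tcp_rot: [-89.8, 0.4, 84.8]
ft_force: [1.0, 0.4, -4.7]
gripper_width: 0.0567
```

>>> servo_tool([
  [-0.04,0,0,0,0,0],
])

```text
t: 12.4
position: [0.4654, 0.1995, 0.2288]
tcp_rot: [-89.9, -0.2, 85.9]
ft_force: [1.0, -1.2, -4.5]
gripper_width: 0.0566
```

>>> servo_tool([
  [0.02,0,0,0,0,0],
])

```text
t: 12.5
position: [0.4672, 0.2085, 0.2288]
tcp_rot: [-89.8, 0.3, 85.2]
ft_force: [0.5, -0.3, -4.8]
gripper_width: 0.0565
```

```bash
python3 - <<'E'
from h import *
L=samp(6); print(L.round(3))
E
```

```text
mean t,pos,F(world),torque(tool)
[12.625   0.4676  0.2118  0.2294  0.2644  0.483  -4.3563 -0.0172 -0.0199 -0.0488]
std [0.0854 0.0002 0.0016 0.0003 0.1961 1.3234 0.309  0.0262 0.0212 0.0952]
[[12.5    0.467  0.208  0.229  0.506 -0.274 -4.752 -0.057  0.008 -0.015]
 [12.55   0.468  0.213  0.229  0.159  3.362 -3.838  0.009 -0.039 -0.253]
 [12.6    0.468  0.213  0.229  0.132 -0.224 -4.191 -0.05  -0.039  0.009]
 [12.65   0.468  0.212  0.229  0.209  0.49  -4.222 -0.004  0.008 -0.035]
 [12.7    0.468  0.212  0.23   0.554  0.03  -4.484 -0.001 -0.018  0.039]
 [12.75   0.468  0.212  0.23   0.027 -0.486 -4.65  -0.    -0.039 -0.038]]
```

```bash
cat >> h.py <<'E'
def samp2(n=8,tag=""):
    L=[]
    for i in range(n):
        s=read_state(); R=Ro.from_euler('xyz',s["tcp_rot"],degrees=True)
        L.append(np.r_[s["t"],s["position"]*1000,s["tcp_rot"],s["ft_force"],R.inv().apply(s["torque"])*1000,s["joint_torque"]])
        if i<n-1: capture("wrist")
    L=np.array(L); np.set_printoptions(suppress=True,linewidth=220)
    with open("log.txt","a") as f: np.savetxt(f,L,header=tag,fmt="%.4f")
    return L
E
python3 - <<'E'
from h import *
L=samp2(4,"A static"); print(L.round(3))
E
```

```text
[[ 12.8   467.704 211.904 229.843 -89.956   0.037  85.37    0.127  -0.369  -4.145   1.222   1.059  -5.056   0.105 -44.287 -25.994   0.01    0.004  -0.002]
 [ 12.85  467.743 211.882 229.98  -89.97    0.029  85.359   0.716  -0.02   -3.769  -2.417 -44.665  43.071   0.073 -44.278 -25.971   0.004   0.007  -0.004]
 [ 12.9   467.79  211.889 230.08  -89.98    0.023  85.354   0.484  -0.691  -4.209  10.431 -28.458 -38.195   0.049 -44.282 -25.963   0.001   0.008  -0.004]
 [ 12.95  467.833 211.911 230.176 -89.992   0.015  85.346   0.09   -0.329  -3.9    23.175  67.192   0.095   0.029 -44.296 -25.965   0.      0.007  -0.004]]
```

>>> servo_tool([
  [0,0,0,8,0,0],
  [0,0,0,16,0,0],
  [0,0,0,16,0,0],
  [0,0,0,16,0,0],
  [0,0,0,8,0,0],
  [0,0,0,0,0,0],
  [0,0,0,0,0,0],
  [0,0,0,0,0,0],
  [0,0,0,0,0,0],
])

```text
t: 13.85
position: [0.4684, 0.2122, 0.2311]
tcp_rot: [-90.0, -0.0, 85.4]
ft_force: [0.1, -0.7, -5.4]
gripper_width: 0.0568
```

```bash
python3 - <<'E'
from h import *
L=samp2(6,"A after +16x"); print(L.round(3)); print(L.mean(0).round(3))
E
```

```text
[[ 13.85  468.38  212.233 231.071 -90.032  -0.027  85.353   0.129  -0.683  -5.36   -6.778  20.772  -3.174   0.45  -45.257 -25.599   0.027   0.065  -0.001]
 [ 13.9   468.632 212.136 230.656 -90.008  -0.017  85.335   0.43   -0.194  -3.974   4.688  28.563 -41.64    0.337 -45.195 -25.846   0.025   0.056  -0.004]
 [ 13.95  468.69  212.029 230.34  -89.986  -0.003  85.322  -0.67   -0.097  -4.594  49.427  -7.012   1.441   0.237 -45.075 -25.987   0.02    0.043  -0.004]
 [ 14.    468.61  211.983 230.09  -89.965   0.006  85.315   0.78    0.247  -4.504 -52.36  -43.931  13.188   0.154 -44.93  -26.056   0.014   0.032  -0.004]
 [ 14.05  468.508 211.936 229.965 -89.956   0.012  85.313   1.265   0.024  -3.885   2.629  12.095  18.154   0.091 -44.786 -26.079   0.01    0.025  -0.003]
 [ 14.1   468.398 211.938 229.871 -89.95    0.018  85.317   0.138   0.654  -4.039   2.394 -14.457   5.247   0.042 -44.656 -26.078   0.007   0.02   -0.002]]
[ 13.975 468.536 212.043 230.332 -89.983  -0.002  85.326   0.345  -0.008  -4.393   0.     -0.662  -1.131   0.219 -44.983 -25.941   0.017   0.04   -0.003]
```

>>> servo_tool([
  [0,0,0,-8,0,0],
  [0,0,0,-16,0,0],
  [0,0,0,-16,0,0],
  [0,0,0,-16,0,0],
  [0,0,0,-8,0,0],
  [0,0,0,0,0,0],
  [0,0,0,0,0,0],
  [0,0,0,0,0,0],
  [0,0,0,0,0,0],
])

```text
t: 15.0
position: [0.4679, 0.212, 0.2301]
tcp_rot: [-90.0, 0.0, 85.3]
ft_force: [-0.0, 0.8, -5.7]
gripper_width: 0.0564
```

```bash
python3 - <<'E'
from h import *
L=samp2(6,"A after -16x"); print(L.round(3)); print(L.mean(0).round(3))
E
```

```text
[[ 15.    467.877 212.032 230.059 -90.05    0.01   85.34   -0.022   0.819  -5.724 -14.55   -0.786   9.961  -0.499 -43.652 -26.461  -0.025  -0.057  -0.003]
 [ 15.05  467.517 212.167 230.271 -90.053   0.007  85.368  -0.839  -0.024  -5.18   33.683   8.601 -32.323  -0.379 -43.722 -26.235  -0.025  -0.051   0.002]
 [ 15.1   467.369 212.249 230.459 -90.056   0.001  85.382   0.275  -0.936  -4.327 -48.965  13.145  11.599  -0.271 -43.833 -26.094  -0.02   -0.037   0.004]
 [ 15.15  467.308 212.309 230.567 -90.056  -0.002  85.392  -0.781   0.236  -4.488 -14.945 -12.676  -8.443  -0.179 -43.959 -26.016  -0.015  -0.026   0.003]
 [ 15.2   467.368 212.346 230.646 -90.059  -0.008  85.393  -0.436  -0.544  -4.179 -43.516  29.479 -57.827  -0.108 -44.083 -25.979  -0.01   -0.017   0.003]
 [ 15.25  467.439 212.36  230.655 -90.056  -0.007  85.392  -0.322   0.127  -5.483 -37.3    -4.425 -48.241  -0.054 -44.192 -25.967  -0.006  -0.01    0.002]]
[ 15.125 467.48  212.244 230.443 -90.055   0.     85.378  -0.354  -0.054  -4.897 -20.932   5.557 -20.879  -0.248 -43.907 -26.125  -0.017  -0.033   0.002]
```

>>> servo_tool([
  [0.03,0,0,0,0,0],
  [0.03,0,0,0,0,0],
  [-0.03,0,0,0,0,0],
  [-0.03,0,0,0,0,0],
  [0.03,0,0,0,0,0],
  [0.03,0,0,0,0,0],
  [-0.03,0,0,0,0,0],
])

```text
t: 15.95
position: [0.4665, 0.1974, 0.2302]
tcp_rot: [-90.1, -0.2, 85.8]
ft_force: [1.5, -2.5, -4.6]
gripper_width: 0.0567
```

```bash
python3 -c "
from h import *
print(samp2(2,'A shk').round(2))"
```

```text
[[  15.95  466.49  197.43  230.19  -90.1    -0.18   85.84    1.53   -2.53   -4.55 -107.7   -14.74  124.28   11.35  -41.1   -28.08    1.23    0.47    2.24]
 [  16.    465.06  187.26  229.75  -89.94    0.33   85.58   -1.98   -8.53   -4.62  108.33   17.04  551.2    11.16  -39.96  -32.99    3.66   -2.04    0.5 ]]
```

>>> servo_tool([
  [0.06,0,0,0,0,0],
])

```text
t: 16.1
position: [0.4707, 0.2364, 0.2306]
tcp_rot: [-90.0, 0.2, 84.9]
ft_force: [0.6, 0.9, -4.3]
gripper_width: 0.057
```

```bash
python3 -c "
from h import *
print(samp2(2,'A shk').round(2))"
```

```text
[[  16.1   470.72  236.4   230.57  -90.01    0.23   84.91    0.59    0.89   -4.27 -135.71  -29.39  -84.28   -5.75  -50.49  -20.78   -0.65    0.46   -2.28]
 [  16.15  470.8   247.16  230.86  -90.09   -0.31   85.19    0.64    8.55   -3.57  -30.36   -0.18 -566.79  -11.92  -49.14  -19.14   -3.83    2.09   -0.5 ]]
```

>>> servo_tool([
  [-0.06,0,0,0,0,0],
])

```text
t: 16.25
position: [0.4667, 0.1973, 0.2303]
tcp_rot: [-90.1, -0.2, 85.8]
ft_force: [2.5, -2.9, -4.1]
gripper_width: 0.0567
```

```bash
python3 -c "
from h import *
print(samp2(3,'A shk').round(2))"
```

```text
[[  16.25  466.67  197.28  230.26  -90.11   -0.19   85.82    2.49   -2.88   -4.13 -107.99  -32.56  178.36   11.56  -41.14  -28.17    1.39    0.43    2.28]
 [  16.3   465.16  187.12  229.81  -89.95    0.33   85.56   -1.56   -8.63   -5.27   77.03   13.12  604.46   11.06  -40.01  -33.07    3.66   -2.06    0.5 ]
 [  16.35  465.39  188.95  230.04  -89.94    0.18   85.3    -1.62    0.28   -3.58    5.41  -19.12  -14.92   -0.78  -43.74  -25.43   -0.37    0.     -0.72]]
```

>>> servo_tool([
  [0.06,0,0,0,0,0],
])

```text
t: 16.45
position: [0.4709, 0.2373, 0.2307]
tcp_rot: [-90.0, 0.2, 84.9]
ft_force: [1.3, -0.0, -4.5]
gripper_width: 0.0568
```

```bash
python3 -c "
from h import *
print(samp2(3,'A shk').round(2))"
```

```text
[[  16.45  470.85  237.31  230.71  -90.02    0.17   84.93    1.28   -0.01   -4.51  -97.28    3.86  -66.52   -5.37  -50.39  -21.12   -0.44    0.39   -2.1 ]
 [  16.5   470.8   247.68  230.92  -90.09   -0.33   85.22    0.76    8.3    -4.52  -67.46  -22.22 -514.15  -11.63  -49.21  -19.39   -3.73    2.05   -0.46]
 [  16.55  470.36  245.62  230.57  -90.06   -0.18   85.46    0.49    0.06   -3.94  -41.38   -7.58  109.88    0.7   -45.54  -26.96    0.34   -0.11    0.73]]
```

>>> servo_tool([
  [-0.03,0,0,0,0,0],
])

```text
t: 16.65
position: [0.4677, 0.215, 0.2301]
tcp_rot: [-90.0, -0.1, 85.7]
ft_force: [1.1, -1.3, -4.7]
gripper_width: 0.0567
```

```bash
python3 -c "
from h import *
print(samp2(4,'A end').round(2))"
```

```text
[[ 16.65 467.73 214.99 230.09 -90.03  -0.08  85.65   1.08  -1.29  -4.72 -22.13   6.42 103.61   6.22 -42.74 -27.78   0.67   0.18   1.26]
 [ 16.7  466.97 209.2  229.94 -89.95   0.21  85.51   0.09  -5.28  -4.49  64.47  29.35 365.87   6.8  -42.22 -30.3    2.08  -1.27   0.27]
 [ 16.75 467.2  210.26 230.14 -89.96   0.12  85.35   0.25   0.17  -3.65 -50.89  11.7    7.62  -0.26 -44.5  -25.76  -0.19  -0.    -0.41]
 [ 16.8  467.5  211.25 230.35 -89.99   0.03  85.3   -0.16  -0.2   -4.13 -60.29   8.4  -38.76  -0.53 -44.33 -25.59  -0.22   0.08  -0.17]]
```

>>> servo_tool([
  [0,0.03,0,0,0,0],
  [0,0.075,0,0,0,0],
  [0,0.12,0,0,0,0],
  [0,0.155,0,0,0,0],
  [0,0.178,0,0,0,0],
  [0,0.188,0,0,0,0],
  [0,0.193,0,0,0,0],
  [0,0.196,0,0,0,0],
  [0,0.197,0,0,0,0],
])

```text
t: 17.7
position: [0.4687, 0.2124, 0.0342]
tcp_rot: [-90.1, -0.0, 85.4]
ft_force: [0.9, -0.1, -3.3]
gripper_width: 0.0567
```

```bash
python3 -c "
from h import *
print(samp2(4,'A down')[:,:13].round(2))"
```

```text
[[ 17.7  468.67 212.39  34.18 -90.11  -0.04  85.35   0.87  -0.05  -3.3   54.57  12.34  40.74]
 [ 17.75 468.58 212.35  34.12 -90.11  -0.03  85.36   0.19  -0.7   -3.9   77.04  23.17 -12.51]
 [ 17.8  468.52 212.31  34.18 -90.1   -0.03  85.35  -0.37   0.12  -4.54  -5.99   8.7  -21.9 ]
 [ 17.85 468.45 212.28  34.16 -90.1   -0.03  85.35   0.05   0.54  -4.56 -18.22 -23.71   5.77]]
```

>>> servo_tool([
  [0,0.001,0,0,0,0],
  [0,0.002,0,0,0,0],
  [0,0.003,0,0,0,0],
  [0,0.003,0,0,0,0],
])

```text
t: 18.25
position: [0.4683, 0.2122, 0.0321]
tcp_rot: [-90.1, -0.0, 85.4]
ft_force: [-4.9, -1.6, 12.9]
gripper_width: 0.0569
```

>>> servo_tool([
  [0,-0.001,0,0,0,0],
  [0,-0.001,0,0,0,0],
])

```text
t: 18.45
position: [0.4682, 0.2122, 0.0321]
tcp_rot: [-90.1, -0.0, 85.4]
ft_force: [-2.6, -1.3, 7.9]
gripper_width: 0.0568
```

>>> servo_tool([
  [0,0,0,0,0,0],
  [0,0,0,0,0,0],
  [0,0,0,0,0,0],
  [0,0,0,0,0,0],
  [0,-0.02,0,0,0,0],
  [0,-0.06,0,0,0,0],
  [0,-0.1,0,0,0,0],
  [0,-0.13,0,0,0,0],
  [0,-0.14,0,0,0,0],
  [0,-0.14,0,0,0,0],
], gripper=0.0854)

```text
t: 19.45
position: [0.4686, 0.2123, 0.1724]
tcp_rot: [-90.2, -0.1, 85.4]
ft_force: [-0.8, -0.0, 0.5]
gripper_width: 0.0857
```

```bash
python3 - <<'E'
from h import *
st()
c=cam("wrist"); cv2.imwrite("pics/w4.png",c["color"][:,:,::-1])
p=[.5314,.1062,-4.25]; a=np.radians(p[2])
for r in landmark_of("wrist","jar_a_center")[:5]:
    if r["p"]>.2:
            X=atz(c,r["centre"],.04); d=X[:2]-p[:2]
            print(round(r["p"],2),np.round(r["centre"],1),X.round(4),np.cos(a)*d[0]+np.sin(a)*d[1],-np.sin(a)*d[0]+np.cos(a)*d[1])
X=B(p,[[-.0665,.004,.17]])[0]; mv(X,85.75)
E
```

```text
t 19.45 pos [0.4686 0.2123 0.1724] rot [-9.016e+01 -5.000e-02  8.535e+01] F [-0.78 -0.04  0.55] g 0.0857 j [ 15.8  21.6  94.3  -0.   63.9 -69.5]
0.93 [256.  187.7] [0.4671 0.2114 0.04  ] -0.07193728710305836 0.10015594441237646
shift [-0.0966  0.     -0.0061] turn [-0.11 -0.4  -0.05]
```

View pics/w4.png

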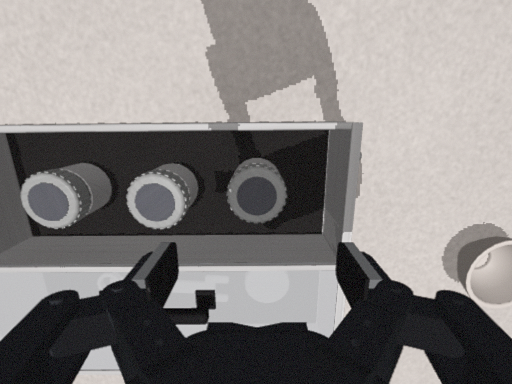

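```bash
python3 - <<'E'
from h import *
c=cam("wrist");p=[.5314,.1062,-4.25]; a=np.radians(p[2])
for px in ([157.5,198],[50.5,197.5],[258,193]):
    X=atz(c,px,.072); d=X[:2]-p[:2]
    print(X.round(4),np.cos(a)*d[0]+np.sin(a)*d[1],-np.sin(a)*d[0]+np.cos(a)*d[1])
E
```

```text
[0.459  0.1191 0.072 ] -0.07313330134143486 0.00749525757833704
[0.4505 0.0189 0.072 ] -0.0742131334702497 -0.09304830976994172
[0.4617 0.2131 0.072 ] -0.07741187044221724 0.1014135502079984
```

>>> servo_tool([
  [-0.035,0,-0.002,0,-0.3,0],
  [-0.07,0,-0.004,0,-0.3,0],
  [-0.0955,0,-0.0055,0,-0.3,0],
  [-0.0955,0.03,-0.0055,0,-0.3,0],
  [-0.0955,0.07,-0.0055,0,-0.3,0],
  [-0.0955,0.11,-0.0055,0,-0.3,0],
  [-0.0955,0.135,-0.0055,0,-0.3,0],
  [-0.0955,0.142,-0.0055,0,-0.3,0],
  [-0.0955,0.142,-0.0055,0,-0.3,0],
])

```text
t: 20.5
position: [0.4645, 0.1164, 0.0278]
tcp_rot: [-89.8, 0.0, 85.6]
ft_force: [0.7, 0.2, 0.4]
gripper_width: 0.0852
```

>>> servo_tool([
  [0,0,0,0,0,0],
  [0,0,0,0,0,0],
  [0,0,0,0,0,0],
  [0,0,0,0,0,0],
  [0,0,0,0,0,0],
], gripper=0, newtons=70)

```text
t: 21.0
position: [0.4666, 0.1164, 0.031]
tcp_rot: [-90.2, -0.0, 85.7]
ft_force: [-1.0, -1.0, 4.7]
gripper_width: 0.0563
```

>>> servo_tool([
  [0,-0.01,0,0,0,0],
  [0,-0.04,0,0,0,0],
  [0,-0.08,0,0,0,0],
  [0,-0.12,0,0,0,0],
  [0,-0.16,0,0,0,0],
  [0,-0.19,0,0,0,0],
  [0,-0.2,0,0,0,0],
  [0,-0.2,0,0,0,0],
  [0,-0.2,0,0,0,0],
])

```text
t: 21.9
position: [0.4646, 0.1164, 0.2279]
tcp_rot: [-89.8, 0.0, 85.7]
ft_force: [-0.0, 0.4, -5.5]
gripper_width: 0.056
```

```bash
python3 -c "
from h import *
print(samp2(5,'B static').round(2))"
```

```text
[[ 21.9  464.61 116.41 227.86 -89.85   0.03  85.65  -0.03   0.44  -5.49  14.13   8.29   3.94   0.04 -42.08 -26.52   0.     0.     0.  ]
 [ 21.95 464.48 116.38 227.42 -89.79   0.04  85.65   0.02   0.25  -4.23  -0.04 -52.61  -8.76   0.04 -41.64 -26.09   0.     0.     0.  ]
 [ 22.   464.56 116.38 227.36 -89.78   0.04  85.65  -0.47   0.04  -5.12 -50.98 -18.7   60.81   0.04 -41.28 -25.79   0.     0.01   0.  ]
 [ 22.05 464.73 116.38 227.51 -89.79   0.04  85.65   0.69   0.85  -4.43 -10.61  41.42 -59.07   0.03 -41.01 -25.61   0.     0.02   0.  ]
 [ 22.1  464.94 116.38 227.73 -89.82   0.04  85.65   0.05  -0.62  -3.1  -13.61 -30.69 -37.93   0.02 -40.81 -25.51   0.     0.02   0.  ]]
```

>>> servo_tool([
  [0.03,0,0,0,0,0],
  [0.03,0,0,0,0,0],
  [-0.03,0,0,0,0,0],
  [-0.03,0,0,0,0,0],
  [0.03,0,0,0,0,0],
  [0.03,0,0,0,0,0],
  [-0.03,0,0,0,0,0],
])

```text
t: 22.8
position: [0.4642, 0.1021, 0.2286]
tcp_rot: [-90.0, -0.2, 86.2]
ft_force: [1.5, -2.7, -3.4]
gripper_width: 0.056
```

```bash
python3 -c "
from h import *
print(samp2(2,'B shk').round(2))"
```

```text
[[ 22.8  464.22 102.13 228.63 -89.99  -0.16  86.22   1.47  -2.68  -3.43 -62.83 -18.65 130.8   11.64 -39.38 -26.26   1.13   0.51   2.54]
 [ 22.85 463.25  91.7  228.34 -89.89   0.31  85.89  -0.68  -8.13  -3.91  41.01  22.06 524.28  12.32 -38.72 -29.32   3.9   -0.95   0.57]]
```

>>> servo_tool([
  [0.06,0,0,0,0,0],
])

```text
t: 22.95
position: [0.4685, 0.1406, 0.2288]
tcp_rot: [-90.0, 0.2, 85.1]
ft_force: [1.4, 1.3, -4.2]
gripper_width: 0.0566
```

```bash
python3 -c "
from h import *
print(samp2(2,'B shk').round(2))"
```

```text
[[  22.95  468.52  140.64  228.79  -89.96    0.22   85.13    1.45    1.35   -4.19 -113.69   13.38 -125.21   -7.77  -45.33  -21.79   -0.83    0.5    -2.58]
 [  23.    468.24  151.34  229.04  -89.99   -0.27   85.46   -0.04    8.29   -3.98   19.31   -9.38 -552.93  -12.57  -42.84  -21.55   -3.99    1.06   -0.57]]
```

>>> servo_tool([
  [-0.06,0,0,0,0,0],
])

```text
t: 23.1
position: [0.4644, 0.1017, 0.2288]
tcp_rot: [-90.0, -0.2, 86.2]
ft_force: [0.9, -3.1, -4.6]
gripper_width: 0.0563
```

```bash
python3 -c "
from h import *
print(samp2(3,'B shk').round(2))"
```

```text
[[ 23.1  464.41 101.74 228.76 -90.01  -0.16  86.18   0.86  -3.14  -4.62 -58.52 -14.67 170.71  11.74 -39.44 -26.34   1.31   0.48   2.58]
 [ 23.15 463.33  91.48 228.45 -89.9    0.31  85.86  -0.81  -7.47  -4.92  22.21  44.83 565.43  12.13 -38.72 -29.39   3.88  -0.97   0.57]
 [ 23.2  463.5   93.26 228.58 -89.9    0.17  85.57  -0.24   0.19  -4.26 -28.1  -19.36 -46.56  -0.94 -40.21 -25.21  -0.39   0.01  -0.82]]
```

>>> servo_tool([
  [0.06,0,0,0,0,0],
])

```text
t: 23.3
position: [0.4685, 0.1415, 0.229]
tcp_rot: [-90.0, 0.2, 85.2]
ft_force: [1.3, 1.6, -3.6]
gripper_width: 0.0561
```

```bash
python3 -c "
from h import *
print(samp2(3,'B shk').round(2))"
```

```text
[[  23.3   468.51  141.55  228.96  -89.97    0.17   85.16    1.29    1.56   -3.61  -60.56  -31.01  -42.41   -7.35  -45.25  -21.99   -0.61    0.46   -2.37]
 [  23.35  468.18  151.88  229.17  -90.     -0.29   85.49   -0.61    8.15   -3.78  -14.6     9.45 -539.51  -12.24  -42.88  -21.66   -3.89    1.05   -0.52]
 [  23.4   467.77  149.82  228.96  -89.97   -0.14   85.77    0.24   -0.43   -3.49   25.62  -19.38    7.73    0.99  -41.38  -26.32    0.39   -0.11    0.83]]
```

>>> servo_tool([
  [-0.03,0,0,0,0,0],
])

```text
t: 23.5
position: [0.4655, 0.1192, 0.2287]
tcp_rot: [-90.0, -0.1, 86.0]
ft_force: [0.6, -1.5, -5.2]
gripper_width: 0.0558
```

```bash
python3 -c "
from h import *
print(samp2(4,'B end').round(2))"
```

```text
[[  23.5   465.47  119.19  228.72  -89.96   -0.07   85.96    0.57   -1.47   -5.18 -124.09   -2.79   80.      6.52  -39.85  -26.46    0.66    0.2     1.44]
 [  23.55  464.85  113.7   228.59  -89.91    0.2    85.83    0.19   -4.66   -4.12   12.9   -33.99  343.92    7.41  -39.66  -28.03    2.14   -0.65    0.31]
 [  23.6   465.    114.74  228.73  -89.91    0.11   85.64   -0.54    0.3    -4.79   44.59   -5.2   -21.04   -0.36  -40.77  -25.47   -0.21    0.     -0.47]
 [  23.65  465.24  115.68  228.87  -89.93    0.03   85.58    0.14    0.11   -4.4   -59.13   -5.6   -18.65   -0.54  -40.63  -25.37   -0.23    0.04   -0.2 ]]
```

>>> servo_tool([
  [0,0.03,0,0,0,0],
  [0,0.075,0,0,0,0],
  [0,0.12,0,0,0,0],
  [0,0.155,0,0,0,0],
  [0,0.178,0,0,0,0],
  [0,0.188,0,0,0,0],
  [0,0.193,0,0,0,0],
  [0,0.196,0,0,0,0],
  [0,0.196,0,0,0,0],
])

```text
t: 24.55
position: [0.4663, 0.1166, 0.034]
tcp_rot: [-90.1, -0.0, 85.7]
ft_force: [-0.2, 0.4, -3.8]
gripper_width: 0.0562
```

>>> servo_tool([
  [0,0.001,0,0,0,0],
  [0,0.002,0,0,0,0],
  [0,0.003,0,0,0,0],
  [0,0.003,0,0,0,0],
])

```text
t: 24.95
position: [0.466, 0.1165, 0.031]
tcp_rot: [-90.1, -0.0, 85.7]
ft_force: [-1.8, 0.3, 3.3]
gripper_width: 0.0562
```

>>> servo_tool([
  [0,0,0,0,0,0],
  [0,0,0,0,0,0],
  [0,0,0,0,0,0],
  [0,0,0,0,0,0],
  [0,-0.02,0,0,0,0],
  [0,-0.06,0,0,0,0],
  [0,-0.1,0,0,0,0],
  [0,-0.13,0,0,0,0],
  [0,-0.14,0,0,0,0],
  [0,-0.14,0,0,0,0],
], gripper=0.0854)

```text
t: 25.95
position: [0.4663, 0.1165, 0.1713]
tcp_rot: [-90.2, -0.0, 85.7]
ft_force: [0.6, -0.5, -0.1]
gripper_width: 0.0854
```

```bash
python3 - <<'E'
from h import *
st()
c=cam("wrist"); cv2.imwrite("pics/w5.png",c["color"][:,:,::-1])
p=[.5314,.1062,-4.25]; a=np.radians(p[2])
for r in landmark_of("wrist","jar_a_center")[:5]:
    if r["p"]>.2:
            X=atz(c,r["centre"],.04); d=X[:2]-p[:2]
            print(round(r["p"],2),np.round(r["centre"],1),X.round(4),np.cos(a)*d[0]+np.sin(a)*d[1],-np.sin(a)*d[0]+np.cos(a)*d[1])
X=B(p,[[-.068,-.095,.17]])[0]; mv(X,85.75)
E
```

```text
t 25.95 pos [0.4663 0.1165 0.1713] rot [-9.017e+01 -2.000e-02  8.566e+01] F [ 0.57 -0.54 -0.12] g 0.0854 j [  4.9  18.4  99.5  -0.   62.  -80.8]
0.59 [347.1 182.8] [0.4665 0.211  0.04  ] -0.07253410967673747 0.09974723731401679
shift [-0.1002 -0.0009  0.0007] turn [-0.11 -0.1  -0.02]
```

View pics/w5.png

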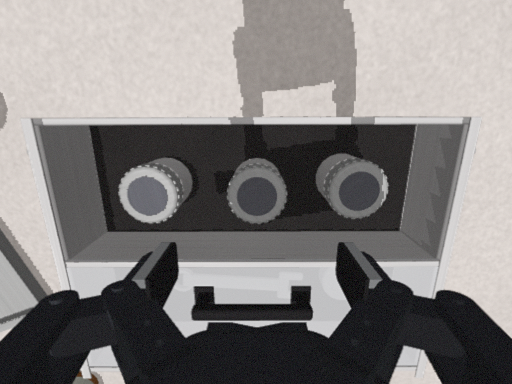

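>>> servo_tool([
  [-0.035,0,0,0,0,0],
  [-0.07,0,0,0,0,0],
  [-0.1,0,0,0,0,0],
  [-0.1,0.03,0,0,0,0],
  [-0.1,0.07,0,0,0,0],
  [-0.1,0.11,0,0,0,0],
  [-0.1,0.135,0,0,0,0],
  [-0.1,0.141,0,0,0,0],
  [-0.1,0.141,0,0,0,0],
])

```text
t: 26.95
position: [0.4569, 0.0169, 0.0278]
tcp_rot: [-89.8, -0.0, 85.6]
ft_force: [0.8, 0.5, -0.4]
gripper_width: 0.0857
```

>>> servo_tool([
  [0,0,0,0,0,0],
  [0,0,0,0,0,0],
  [0,0,0,0,0,0],
  [0,0,0,0,0,0],
  [0,0,0,0,0,0],
], gripper=0, newtons=70)

```text
t: 27.45
position: [0.4591, 0.0162, 0.0311]
tcp_rot: [-90.2, 0.1, 85.7]
ft_force: [-3.3, -3.3, 6.2]
gripper_width: 0.0572
```

>>> servo_tool([
  [0,-0.01,0,0,0,0],
  [0,-0.04,0,0,0,0],
  [0,-0.08,0,0,0,0],
  [0,-0.12,0,0,0,0],
  [0,-0.16,0,0,0,0],
  [0,-0.19,0,0,0,0],
  [0,-0.2,0,0,0,0],
  [0,-0.2,0,0,0,0],
  [0,-0.2,0,0,0,0],
])

```text
t: 28.35
position: [0.457, 0.017, 0.2279]
tcp_rot: [-89.8, -0.0, 85.7]
ft_force: [-0.8, 0.7, -4.6]
gripper_width: 0.057
```

```bash
python3 -c "
from h import *
print(samp2(4,'C static').round(2))"
```

```text
[[ 28.35 456.96  16.96 227.85 -89.84  -0.01  85.65  -0.8    0.66  -4.62 -10.76   5.16 -34.51   0.05 -39.86 -26.51   0.     0.01   0.  ]
 [ 28.4  456.87  16.94 227.48 -89.79  -0.01  85.65  -0.27   0.06  -4.65   1.72  19.48 -27.97   0.04 -39.44 -26.08  -0.     0.01   0.  ]
 [ 28.45 456.96  16.92 227.42 -89.77  -0.01  85.65   0.61   0.08  -5.01   3.91  12.56 -51.57   0.04 -39.1  -25.79  -0.     0.02   0.  ]
 [ 28.5  457.15  16.89 227.56 -89.79  -0.01  85.65  -0.99   0.44  -4.98 -15.73  18.98  14.36   0.03 -38.84 -25.61  -0.     0.03   0.  ]]
```

>>> servo_tool([
  [0.03,0,0,0,0,0],
  [0.03,0,0,0,0,0],
  [-0.03,0,0,0,0,0],
  [-0.03,0,0,0,0,0],
  [0.03,0,0,0,0,0],
  [0.03,0,0,0,0,0],
  [-0.03,0,0,0,0,0],
])

```text
t: 29.2
position: [0.4566, 0.003, 0.2285]
tcp_rot: [-89.9, -0.2, 86.3]
ft_force: [1.0, -1.5, -4.6]
gripper_width: 0.0568
```

```bash
python3 -c "
from h import *
print(samp2(2,'C shk').round(2))"
```

```text
[[  29.2   456.62    2.99  228.46  -89.93   -0.19   86.29    1.04   -1.51   -4.58 -100.83  -25.2   148.29   11.15  -39.52  -24.75    0.98    0.59    2.72]
 [  29.25  456.01   -7.89  228.39  -89.91    0.27   85.91    0.81   -8.38   -4.97  -41.19   17.92  577.61   13.7   -39.9   -25.41    4.      0.3     0.61]]
```

>>> servo_tool([
  [0.06,0,0,0,0,0],
])

```text
t: 29.35
position: [0.461, 0.0406, 0.2285]
tcp_rot: [-90.0, 0.2, 85.1]
ft_force: [2.4, 1.0, -5.5]
gripper_width: 0.0568
```

```bash
python3 -c "
from h import *
print(samp2(2,'C shk').round(2))"
```

```text
[[  29.35  461.     40.62  228.55  -89.98    0.22   85.09    2.43    0.98   -5.55  -97.29  -36.75 -162.19   -9.68  -41.16  -23.38   -1.1     0.43   -2.75]
 [  29.4   460.29   51.49  228.63  -89.93   -0.25   85.45   -1.19    6.96   -4.19   70.53   27.   -504.44  -13.53  -37.31  -25.32   -4.02   -0.16   -0.61]]
```

>>> servo_tool([
  [-0.06,0,0,0,0,0],
])

```text
t: 29.5
position: [0.4567, 0.0025, 0.2286]
tcp_rot: [-90.0, -0.2, 86.2]
ft_force: [2.0, -3.1, -5.5]
gripper_width: 0.0569
```

```bash
python3 -c "
from h import *
print(samp2(3,'C shk').round(2))"
```

```text
[[ 29.5  456.71   2.48 228.6  -89.95  -0.19  86.24   2.    -3.06  -5.47 -98.37 -40.18 153.71  11.2  -39.55 -24.83   1.18   0.58   2.75]
 [ 29.55 456.03  -8.23 228.5  -89.92   0.27  85.86   0.34  -7.91  -4.98 -86.37 -19.53 487.02  13.47 -39.87 -25.48   3.98   0.29   0.61]
 [ 29.6  456.07  -6.64 228.54 -89.91   0.17  85.57  -0.18  -0.35  -4.49 -33.01 -41.38 -25.49  -0.78 -38.35 -25.54  -0.28   0.02  -0.92]]
```

>>> servo_tool([
  [0.06,0,0,0,0,0],
])

```text
t: 29.7
position: [0.4608, 0.0415, 0.2286]
tcp_rot: [-90.0, 0.2, 85.1]
ft_force: [1.4, 1.1, -5.3]
gripper_width: 0.0567
```

```bash
python3 -c "
from h import *
print(samp2(3,'C shk').round(2))"
```

```text
[[  29.7   460.85   41.54  228.63  -89.97    0.17   85.12    1.37    1.1    -5.33 -157.65   42.    -65.65   -9.19  -41.13  -23.47   -0.85    0.43   -2.52]
 [  29.75  460.2    51.94  228.75  -89.93   -0.26   85.49   -0.67    7.77   -5.2    90.22   -0.54 -534.52  -13.13  -37.37  -25.31   -3.9    -0.15   -0.55]
 [  29.8   459.92   50.15  228.64  -89.91   -0.15   85.77   -1.08    0.43   -3.54   28.63  -40.38 -160.86    1.04  -38.97  -25.99    0.31   -0.07    0.93]]
```

>>> servo_tool([
  [-0.03,0,0,0,0,0],
])

```text
t: 29.9
position: [0.4578, 0.0196, 0.2286]
tcp_rot: [-89.9, -0.1, 86.0]
ft_force: [1.3, -0.9, -5.3]
gripper_width: 0.0568
```

```bash
python3 -c "
from h import *
print(samp2(4,'C end').round(2))"
```

```text
[[  29.9   457.75   19.57  228.6   -89.92   -0.08   85.98    1.32   -0.87   -5.26  -89.57  -49.82  110.05    6.48  -38.75  -25.47    0.63    0.27    1.54]
 [  29.95  457.49   14.12  228.56  -89.91    0.17   85.84    0.74   -5.4    -5.81  -39.03    3.08  288.07    7.98  -39.17  -25.71    2.14    0.08    0.34]
 [  30.    457.55   15.01  228.62  -89.91    0.1    85.64    0.69    1.62   -6.29  -23.88   -9.26 -222.67    1.54  -38.42  -25.59    0.31   -0.01   -0.51]
 [  30.05  457.65   15.93  228.72  -89.92    0.02   85.57    0.34    0.25   -4.73    0.62   47.85   -0.22   -0.57  -38.46  -25.61   -0.26   -0.     -0.21]]
```

>>> servo_tool([
  [0.03,0,0,0,0,0],
  [0.03,0,0,0,0,0],
  [-0.03,0,0,0,0,0],
  [-0.03,0,0,0,0,0],
  [0.03,0,0,0,0,0],
  [0.03,0,0,0,0,0],
  [0,0,0,0,0,0],
])

```text
t: 30.75
position: [0.458, 0.0203, 0.229]
tcp_rot: [-90.0, -0.1, 86.0]
ft_force: [0.9, -0.8, -4.7]
gripper_width: 0.0564
```

```bash
python3 -c "
from h import *
print(samp2(6,'C end').round(2))"
```

```text
[[  30.75  457.96   20.34  229.03  -89.97   -0.13   85.97    0.95   -0.81   -4.74  -65.7   -71.36  120.43    6.52  -38.7   -25.54    0.72    0.26    1.72]
 [  30.8   457.67   14.67  228.97  -89.96    0.15   85.86    0.35   -4.76   -5.09  -78.18  -20.46  313.24    8.12  -39.18  -25.74    2.23    0.08    0.4 ]
 [  30.85  457.77   15.45  229.02  -89.96    0.09   85.66   -0.35    0.66   -6.04    4.29  -13.33 -123.95    1.49  -38.48  -25.31    0.25    0.05   -0.5 ]
 [  30.9   457.79   16.28  229.05  -89.96    0.01   85.6    -0.26   -0.31   -4.66   22.18   15.62  -38.85   -0.56  -38.39  -25.64   -0.24   -0.03   -0.21]
 [  30.95  457.83   16.79  229.11  -89.97   -0.02   85.6    -0.33   -0.23   -4.31   53.41  -20.93   -6.99   -0.45  -38.4   -25.64   -0.15   -0.02   -0.07]
 [  31.    457.86   17.03  229.16  -89.97   -0.02   85.62    0.29    0.53   -4.1   -44.05   -1.02   -8.58   -0.32  -38.41  -25.61   -0.07    0.01   -0.02]]
```

>>> servo_tool([
  [0.03,0,0,0,0,0],
  [0.03,0,0,0,0,0],
  [-0.03,0,0,0,0,0],
  [-0.03,0,0,0,0,0],
  [0,0,0,0,0,0],
])

```text
t: 31.5
position: [0.4583, 0.0132, 0.2292]
tcp_rot: [-90.0, 0.1, 85.3]
ft_force: [0.3, 1.2, -3.7]
gripper_width: 0.0565
```

```bash
python3 -c "
from h import *
print(samp2(6,'C end').round(2))"
```

```text
[[  31.5   458.33   13.17  229.25  -90.02    0.11   85.3     0.29    1.17   -3.72  -27.85  -34.5   -85.44   -6.36  -39.11  -24.85   -0.72    0.13   -1.74]
 [  31.55  458.08   19.07  229.31  -89.99   -0.16   85.43   -1.26    4.24   -5.37   67.75   29.6  -331.1    -8.45  -37.16  -26.06   -2.24   -0.24   -0.4 ]
 [  31.6   457.88   18.35  229.23  -89.98   -0.1    85.65    1.43   -1.54   -6.47 -114.7   -36.45  260.64   -1.73  -38.46  -25.85   -0.35   -0.06    0.5 ]
 [  31.65  457.9    17.57  229.23  -89.98   -0.02   85.72   -0.71   -0.68   -4.77   25.64  -10.85   38.39    0.48  -38.46  -25.65    0.24    0.03    0.21]
 [  31.7   457.89   17.06  229.24  -89.99    0.01   85.72   -0.27    0.56   -5.35  -26.31    0.3    14.46    0.38  -38.46  -25.61    0.15    0.03    0.07]
 [  31.75  457.94   16.77  229.25  -89.99    0.02   85.7    -0.6     0.38   -5.54  -14.01    7.29  -14.51    0.29  -38.45  -25.6     0.07    0.02    0.02]]
```

>>> servo_tool([
  [-0.015,0,-0.005,0,0,0],
  [-0.045,0,-0.017,0,0,0],
  [-0.08,0,-0.03,0,0,0],
  [-0.115,0,-0.045,0,0,0],
  [-0.15,0,-0.06,0,0,0],
  [-0.185,0,-0.075,0,0,0],
  [-0.22,0,-0.088,0,0,0],
  [-0.25,0,-0.1,0,0,0],
  [-0.272,0,-0.108,0,0,0],
  [-0.282,0,-0.112,0,0,0],
])

```text
t: 32.75
position: [0.5482, -0.2755, 0.2286]
tcp_rot: [-90.0, 0.0, 85.5]
ft_force: [0.0, 1.2, -5.4]
gripper_width: 0.0562
```

>>> servo_tool([
  [0,0,0,0,0,0],
  [0,0,0,0,0,0],
  [0,0,0,0,0,0],
])

```text
t: 33.05
position: [0.5482, -0.2715, 0.2295]
tcp_rot: [-90.0, -0.0, 85.7]
ft_force: [-0.2, 1.0, -5.1]
gripper_width: 0.0567
```

```bash
python3 - <<'E'
from h import *
st()
for n in ("wrist","scene","side"):
    c=cam(n); cv2.imwrite(f"pics/{n}6.png",c["color"][:,:,::-1])
    for r in landmark_of(n,"dish_center")[:2]: print(n,round(r["p"],2),np.round(r["centre"],1),atz(c,r["centre"],.003).round(4))
E
```

```text
t 33.05 pos [ 0.5482 -0.2715  0.2295] rot [-8.998e+01 -3.000e-02  8.572e+01] F [-0.2   1.05 -5.13] g 0.0567 j [ -33.5   28.9   72.8    0.    78.3 -119.3]
wrist 0.62 [260.8 178.2] [ 0.5566 -0.2667  0.003 ]
scene 0.8 [161.7 249. ] [ 0.5503 -0.2729  0.003 ]
side 0.67 [291.5 151.5] [ 0.5497 -0.2747  0.003 ]
side 0.65 [341.4 189.7] [ 0.3437 -0.1835  0.003 ]
```

View pics/wrist6.png

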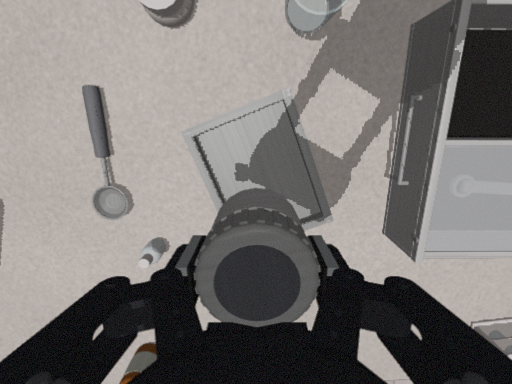

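View pics/scene6.png

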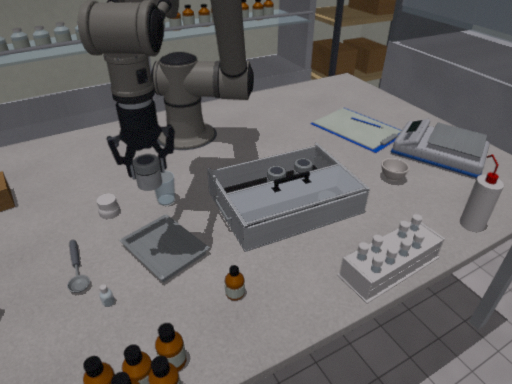

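View pics/side6.png

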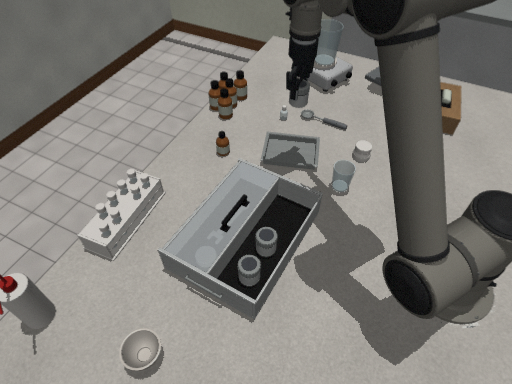

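```bash
python3 - <<'E'
import cv2,numpy as np
a=cv2.imread("pics/scene6.png")[205:290,110:220]; a=cv2.resize(a,None,fx=4,fy=4,interpolation=cv2.INTER_CUBIC)
b=cv2.imread("pics/side6.png")[125:180,250:330]; b=cv2.resize(b,None,fx=4.25,fy=4.25,interpolation=cv2.INTER_CUBIC)
o=np.zeros((600,790,3),np.uint8); o[:a.shape[0],:a.shape[1]]=a; o[:b.shape[0],445:445+b.shape[1]]=b; print(a.shape,b.shape)
cv2.imwrite("pics/dz.png",o)
E
```

```text
(340, 440, 3) (234, 340, 3)
```

View pics/dz.png

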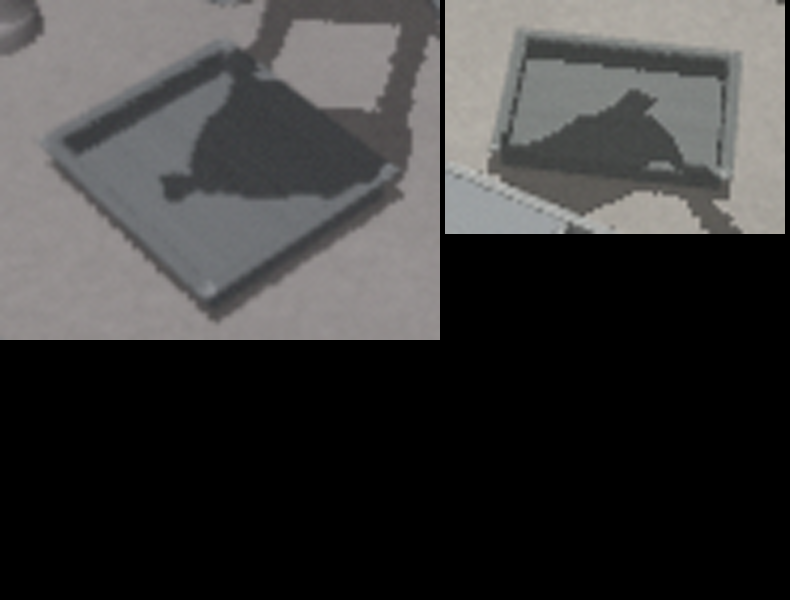

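```bash
python3 - <<'E'
from h import *
o={"scene":[[120.5,240.75],[167,214.5],[210.5,247],[162,280.5]],"side":[[267.2,131.6],[319.9,137.2],[317,167.4],[261.3,162.6]]}
for n in o:
    c=cam(n); P=np.array([atz(c,q,.023) for q in o[n]]); print(n,P[:,:2].round(4).tolist(),P.mean(0).round(4),[np.linalg.norm(P[i]-P[(i+1)%4]).round(4) for i in range(4)])
c=cam("wrist"); print([atz(c,q,.023).round(4).tolist() for q in ([184,133],[287,92],[331,218])]); st()
E
```

```text
scene [[0.4932, -0.3603], [0.4503, -0.2224], [0.6213, -0.1675], [0.6672, -0.3076]] [ 0.558  -0.2645  0.023 ] [np.float64(0.1444), np.float64(0.1796), np.float64(0.1475), np.float64(0.1818)]
side [[0.6584, -0.3104], [0.4822, -0.3648], [0.441, -0.2219], [0.6105, -0.1622]] [ 0.548  -0.2648  0.023 ] [np.float64(0.1844), np.float64(0.1488), np.float64(0.1797), np.float64(0.1557)]
[[0.4871, -0.3609, 0.023], [0.4483, -0.2287, 0.023], [0.616, -0.1749, 0.023]]
t 33.5 pos [ 0.5483 -0.2728  0.2294] rot [-9.000e+01  1.000e-02  8.566e+01] F [ 0.64 -0.68 -3.93] g 0.0566 j [ -33.6   29.    72.7   -0.    78.3 -119.3]
```

>>> servo_tool([
  [0.001,0.02,-0.001,0,0,0],
  [0.003,0.045,-0.002,0,0,0],
  [0.005,0.07,-0.004,0,0,0],
  [0.005,0.09,-0.004,0,0,0],
  [0.005,0.1,-0.004,0,0,0],
  [0.005,0.104,-0.004,0,0,0],
  [0.005,0.104,-0.004,0,0,0],
  [0.005,0.104,-0.004,0,0,0],
  [0.005,0.104,-0.004,0,0,0],
  [0.005,0.104,-0.004,0,0,0],
])

```text
t: 34.5
position: [0.553, -0.2685, 0.1262]
tcp_rot: [-90.1, 0.0, 85.7]
ft_force: [-0.2, 0.2, -4.4]
gripper_width: 0.0565
```

>>> servo_tool([
  [0,0,0,0,0,0],
  [0,0,0,0,0,0],
  [0,0,0,0,0,0],
  [0,0,0,0,0,0],
  [0,0,0,0,0,0],
  [0,0,0,0,0,0],
  [0,0,0,0,0,0],
  [0,0,0,0,0,0],
])

```text
t: 35.3
position: [0.5527, -0.2682, 0.1253]
tcp_rot: [-90.0, 0.0, 85.7]
ft_force: [-0.5, 0.1, -4.7]
gripper_width: 0.0567
```

```bash
python3 - <<'E'
from h import *
st(); print(read_state()["qvel"].round(2))
for n in ("wrist","scene","side"):
    c=cam(n); cv2.imwrite(f"pics/{n}7.png",c["color"][:,:,::-1])
    for r in landmark_of(n,"jar_c_center")[:3]: print(n,round(r["p"],2),np.round(r["centre"],1))
    print(proj(c,[.552,-.268,.133]))
st()
a=cv2.imread("pics/scene7.png")[100:300,60:380]; cv2.imwrite("pics/s7z.png",cv2.resize(a,None,fx=2.5,fy=2.5,interpolation=cv2.INTER_CUBIC))
E
```

```text
t 35.3 pos [ 0.5527 -0.2682  0.1253] rot [-9.000e+01  1.000e-02  8.565e+01] F [-0.48  0.12 -4.66] g 0.0567 j [ -33.    34.3   80.7   -0.    65.  -118.7]
[-0.09 -0.01  0.03 -0.03 -0.04 -0.02]
wrist 0.44 [256.5 195.9]
[[257.73531296 251.11624605]]
scene 0.76 [158.  209.1]
[[156.38912478 209.36570227]]
side 0.69 [293.3 124.5]
[[293.13262559 122.18004569]]
t 35.6 pos [ 0.5527 -0.2682  0.1253] rot [-90.     0.    85.66] F [ 0.42 -0.36 -4.55] g 0.0566 j [ -33.    34.3   80.7   -0.    65.  -118.7]
```

View pics/s7z.png

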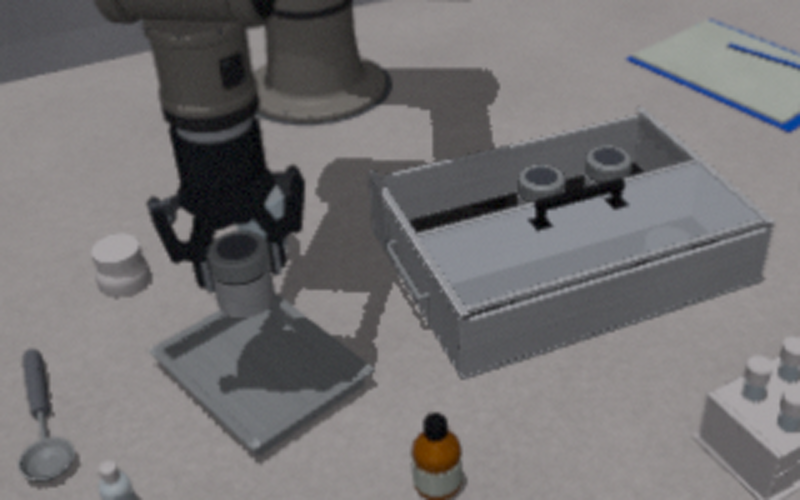

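View pics/side7.png

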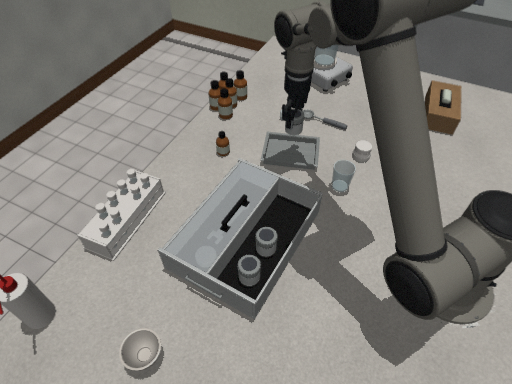

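```bash
python3 -c "
from station import *
print(sign_off())"
```

```text
the job is handed in; nothing more can be done
None
```

I slid the cover fully back and shook all three jars. Jar C, at the box's -y end, is the one that rattles, and the arm now holds it over the dish. The job is handed in; the last reading showed 35.6 s of the 72 s.

- **Cover:** it stopped after about 100 mm of pull, and pushing further raised the force to 16 N with no movement. The last pictures still show it back.
- **Jars A and B:** both felt solid, with repeatable forces of about 8 N at the reversals and no knock after the stop. Each stands upright again in the front compartment. The slow tilt test I also tried on jar A was inconclusive.
- **Jar C:** it gave a knock about 0.1 s after every stop, three times out of three. Joint 1 torque was about ±1.5 N m where A and B showed about -0.3. The evidence comes from sampled forces, so I felt the rattle indirectly.
- **Final hold:** jar C is upright and still, gripped at 57 mm with the tool at (0.553, -0.268, 0.125). Its underside is roughly 100 mm above the dish floor.
- **Disagreement:** the dish-centre estimates from the cameras differed by up to about 16 mm, so I used their middle. The jar may be several millimetres off the true centre.

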